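# Press bonded clips in locking pliers and file them in a chute

### The job

Each L-shaped clip on the worktop has just been bonded along its middle and must be pressed: working one at a time from the longest clip to the shortest, stand it base down and centred lengthwise on the narrow anvil ridge between the jaws of the bench-mounted locking pliers, squeeze the handles together until they lock, leave it clamped for about two seconds, then pull the release lever back so that the pliers spring open. Put that clip straight into the sloping chute before starting the next, lying on its base inside the channel with its upright tab at the uphill end. Finish with all clips in the chute and the pliers open, and do not disturb the timer or the flask.

Things in the scene. Friction and masses are not known exactly. Their poses are not given: they have to be found in the camera images.
- pliers: fixed level locking pliers. Origin on the worktop under the pivot; x points to the jaws, -x to the handles, z up. Base plate x -140 to 100, y +-42, 10 mm thick. Two black handles (11 wide, z 42 to 60, x -127 to -27 mm) cross into two steel jaws (pads x 40 to 70 mm, tops z = 70 mm). Both halves swing symmetrically. Open jaws stand 44 mm apart. Else all is below z = 62 mm.
- handle_grip (a point): midway between the handles where they are squeezed, 75 mm behind the pivot, z = 51 mm, axes as pliers. Over their outsides (along y) the handles measure 66 mm here when open, 43 locked on a clip, 39 locked empty. Squeezing takes about 10 N a finger at first, easing off; past two thirds of the way they snap over center and stay locked. Free height of 32 mm below the handles.
- handle_left (a joint): swing of the handles, rad: 0 fully open, over center (snaps shut) beyond 0.09, about 0.147 when locked on a clip, 0.17 at the stop with empty jaws. Let go before 0.09, they spring open again.
- handle_right: right half of the pliers (right handle and the opposite jaw), origin on the worktop under the pivot; it turns as much as the left half the other way.
- release (a joint): release lever, rad; hinged at x = -105, y = 0, z = 62 mm of pliers, between the handles' rear ends. 0: laid back towards -x, 20 degrees above level (pliers open). It rises with the handles (5 x their swing), to 0.73 (62 degrees above level) on a clip. Pull its top back (-x and down, about 5 N) to below 0.4 and the lock breaks; the pliers spring open and stay open.
- release_tip (a point): free end of the release lever, a cross bar 16 mm wide along y, 8 mm thick, 36 mm from the lever's hinge.
- anvil_top (a point): centre of the anvil ridge's top between the jaws, z = 60 mm, 55 mm ahead of the pivot; the ridge is 76 mm long along x of pliers and 18 wide, with a stop 10 mm high at each end. A clip stands on it base down, lengthwise, tab to either end; the jaws press the long sides of its base and centre it sideways.
- chute: fixed aluminium gravity chute on a grey foot (170 x 60 mm). Origin on the worktop below the low end; x points uphill (horizontally), z up.
- chute_low (a point): middle of the channel floor at the low end, at the end stop, 12 mm above the worktop; x points up the slope (18 degrees) along the floor, z normal to it. The slick channel is 165 mm long, 34 wide inside; walls and end stop 14 high, 4 to 5 thick; the upper end is open. A clip slides down to the stop or to the clip below; all three fit in a row.
- clip_long: longest clip, loose, dark steel, 60 g: L-shape, base 60 long (x) x 28 wide x 12 mm high; upright tab 10 thick (x) x 28 wide, z 12 to 40 mm, flush with the base's +x end (tab middle at x = +25 mm). Origin: centre of the base's underside; z up. Starts base down on the worktop, tab more or less away from the robot. May be absent (None).
- clip_mid: middle clip, loose, dark steel, 60 g: L-shape, base 48 long (x) x 28 wide x 12 mm high; upright tab 10 thick (x) x 28 wide, z 12 to 40 mm, flush with the base's +x end (tab middle at x = +19 mm). Origin: centre of the base's underside; z up. Starts base down on the worktop, tab more or less away from the robot. May be absent (None).
- clip_short: shortest clip, loose, dark steel, 60 g: L-shape, base 36 long (x) x 28 wide x 12 mm high; upright tab 10 thick (x) x 28 wide, z 12 to 40 mm, flush with the base's +x end (tab middle at x = +13 mm). Origin: centre of the base's underside; z up. Starts base down on the worktop, tab more or less away from the robot. May be absent (None).
- timer: white countdown timer, 32 x 66 x 60 mm; a bystander, leave it alone. Origin: centre of its underside.
- flask_100: conical glass flask with orange contents, 68 mm wide, 111 mm high; a bystander, leave it alone. Origin: centre of its underside.
Things that resemble listed ones, but are neither listed nor needed, are in the scene too. Leave any orange look-alike of the clip_short alone.

How it is judged:
By the outcome, as a careful person would: the job done as asked, in the order asked, and still so for the second after the job is handed in, with the robot touching nothing.
Of clip_long, clip_mid, clip_short only 2 to 3 are there at a start; the rules pass over those that are not, and their reading is None.
At some moment in a run one of clip_long, clip_mid, clip_short may be knocked a few centimetres aside while the robot is not near it.
It also fails if it takes over 210 s, if anything falls off the work surface, if the arm or the gripper's body presses on something with over 40 N, if the wrist force passes 120 N, or if a joint passes its speed limit or range.

### The arm

A 7-joint arm with a two-finger parallel gripper is mounted at the origin on the work surface; the furniture and walls round the work are solid. World frame = base frame: x ahead of the robot, y to its left, z up, the work surface at z = 0. Lengths are in mm, angles in degrees, forces in N, time in s.
With the tool pointing down it reaches from about 425 to 950 mm from the base axis. Payload 4.7 kg.
Tool frame: the origin (TCP) lies between the finger pads; the fingertips stand robot.finger_overhang ahead of it and the grasp point (between the pads) lies 3 mm ahead of it (robot.finger_overhang is the distance from the TCP to the fingertips, in mm); z points along the fingers, y is the direction in which the jaws open and shut (so a half turn about z gives the same grasp; the last joint's range is limited). The gripper opens to 85 mm and grips with 20 to 120 N. Pads are 22 mm wide; open, the fingers measure 114 mm over their backs; the gripper's body (76 mm by 85 mm) begins 54 mm behind the grasp point. The pads swing forward as they close: fully open they stand 13 mm farther back than shut.
Start: joints at [-67.718, 26.849, -2.785, 87.806, 1.381, 65.374, -4.715], TCP at [273.845, 616.973, 253.335] pointing down, gripper open.
Joint ranges: [-148.3, 148.3], [-19.14, 114.17], [-79.39, 73.82], [5.75, 140.21], [-59.74, 239.74], [12.07, 113.84], [-152.46, 152.46]. Speed limits (degrees/s): [147.25, 147.25, 180, 180, 180, 180, 180].

### API

Orientations are given as [roll, pitch, yaw] about the fixed x, y, z axes, in that order (R = Rz(yaw) Ry(pitch) Rx(roll)).
In Python, from workcell import robot gives the robot as it stands.
- The arm moves only by the tool carry_out, never from a script. Its argument "series" is text: rows parted by semicolons, each of 6 numbers parted by spaces: the shift along the tool's x, y, z as a fraction of full scale, then the turn, a rotation vector about the tool's x, y, z as a fraction of full scale. A call has 1 to 5 rows; each row shifts and turns the commanded pose from where the row before left it, along the tool's axes as they then stand; what a row does not reach is not made up. Full scale, the value 1, is 60 cm for a shift and 360 degrees for a turn. A row lasts 1/10 s, in which the tool goes at most 50 mm and 8.59 degrees, less where a joint would pass 70% of its speed; a pose out of reach is approached as far as the arm can. A call with a number of a shift or a turn outside -1 to 1 is refused whole. A call with a gripper value outside its range is refused whole. "gripper" is the closure, from -1 (fully open) to 1 (shut), set as the call begins (left out, the last holds). The fingers move at their own pace and stop on an object; the grip force is fixed at half the most. Time passes only in rows, so rows that do not move let the fingers close. It gives the time, the measured TCP pose, the force and the opening at its end, in the units of the state.
- robot.sense(): the state, without advancing time (a new reading comes with each control period).
- robot.grab_frame(name): name is "scene" or "top" or "wrist"; returns the picture (400x640x3 uint8, red, green, blue); there is no depth.
- robot.camera_info(name): a dict with "fovy" (degrees; the focal length in pixels is half the picture's height over the tangent of half this angle, whatever the lens; pixels are square), "cx", "cy" (the principal point, pixels), "distortion" ([k1, k2, p1, p2, k3] as OpenCV has them; the pictures are not rectified), "position" and "orientation" of the camera in the world; the wrist camera has in their place "mount" (4x4, takes a point from camera to tool coordinates, whose origin is the TCP and whose axes are the flange's). Camera axes: x right, y up, looking along -z (the intrinsics and any distortion apply to the point x, -y, -z); pixel columns grow to the right and rows downward; lengths in mm; the calibration is good to about 2 mm. A picture is of the moment at which its call begins: read the wrist's pose just before it. camera_info takes no time and is no camera call.
- robot.hand_in(): hands the job in, once; it reports no verdict.
The state is a dict: "time_s": time; "qpos": joint angles; "dq": joint speeds; "effort": joint torques, N m; "tcp_pos": TCP position; "eef_rot": TCP orientation; "contact_force": force on the tool from outside, world axes, zero at the start; "torque": the same for the moment, N m; "opening": opening from 0.0 (shut) to 1.0 (fully open).
Only numpy, scipy, OpenCV 4.12 (cv2) and the standard library are available. Lean on these libraries where they do the work, as an engineer would, in place of code of your own. Each camera call takes 0.05 s, during which the arm holds its last target. There are 200 camera calls.

## Working session

There is one attempt and no reset: what is moved stays moved. The work goes in short steps, Python scripts to look and compute and a tool call to move; the robot and the scene stay as the last step left them, time stands still between calls to the robot, and variables do not carry over. Pictures are saved under pics/ and viewed, about 12 in all and at most 16, crops included, and the job is handed in when it is done.

Besides the shell and the picture viewer there is one more tool, called in YAML: its name, and indented under it one key for each argument. carry_out: Moves the arm, as the interface text tells. Shift numbers are shares of 60 cm and turn numbers shares of 360 degrees, none past 1 either way. Its arguments: {"type":"object","properties":{"series":{"type":"string"},"gripper":{"type":"number"}},"required":["series"]}

```bash
ls; mkdir -p pics
python3 - <<'E'
from workcell import robot
import cv2
s=robot.sense();print(s, robot.finger_overhang)
for n in ["scene","top","wrist"]:
    print(n,robot.camera_info(n))
    cv2.imwrite(f"pics/{n}0.png",robot.grab_frame(n)[:,:,::-1])
E
```

```text
pics
{'time_s': 0.0, 'qpos': array([-67.7181473 ,  26.89906615,  -2.78460915,  87.8747269 ,
         1.38005285,  65.37359312,  -4.71388438]), 'dq': array([-0.00685967, -0.08432612, -0.04379124, -0.04850443,  0.04809031,
        0.0674266 , -0.04616854]), 'effort': array([ 3.03689421e-04, -5.10313582e+01, -4.61315259e-02, -2.37713832e+01,
        1.07471479e-02,  7.60335883e-03,  3.59407181e-06]), 'tcp_pos': array([273.63895232, 616.45321337, 252.23325555]), 'eef_rot': array([-1.79886183e+02,  3.30952109e-03,  1.56065650e+02]), 'contact_force': array([-0.864556  ,  0.54673313,  0.23619023]), 'torque': array([ 0.03415893, -0.01642119,  0.04454442]), 'opening': 0.9995150966353935} 22.0
scene {'fovy': 56.156340558020204, 'cx': 322.2105114396016, 'cy': 200.48564223080928, 'distortion': array([0.02635562, 0.        , 0.        , 0.        , 0.        ]), 'position': array([-144.49611531, -434.29040439,  495.51301233]), 'orientation': array([ 60.96212199,  -0.94002391, -56.96927757])}
top {'fovy': 50.25718038533309, 'cx': 318.5756926790754, 'cy': 204.3740650289937, 'distortion': array([-0.01359124,  0.        ,  0.        ,  0.        ,  0.        ]), 'position': array([471.88165008, -49.66146557, 957.17900375]), 'orientation': array([  1.74709442,   0.27234993, -88.63807289])}
wrist {'fovy': 71.29008007457792, 'cx': 316.3766404948799, 'cy': 204.81300569708833, 'distortion': array([-0.03518654,  0.        ,  0.        ,  0.        ,  0.        ]), 'mount': array([[ 1.38838243e-03,  9.63498412e-01,  2.67710446e-01,
         6.77661713e+01],
       [ 9.99998616e-01, -1.09238451e-03, -1.25460093e-03,
         3.55702831e-01],
       [-9.16363260e-04,  2.67711818e-01, -9.63498595e-01,
        -1.22423832e+02],
       [ 0.00000000e+00,  0.00000000e+00,  0.00000000e+00,
         1.00000000e+00]])}
```

View pics/top0.png

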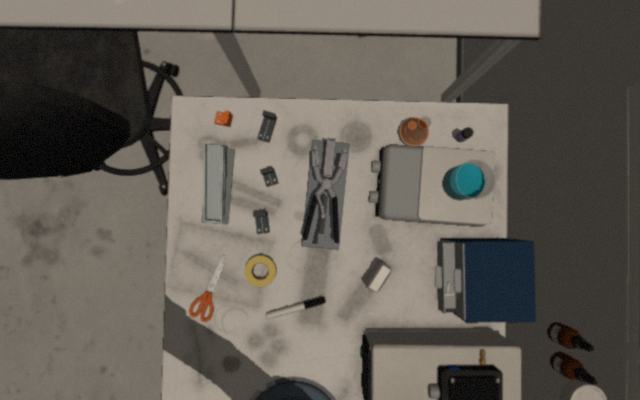

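View pics/scene0.png

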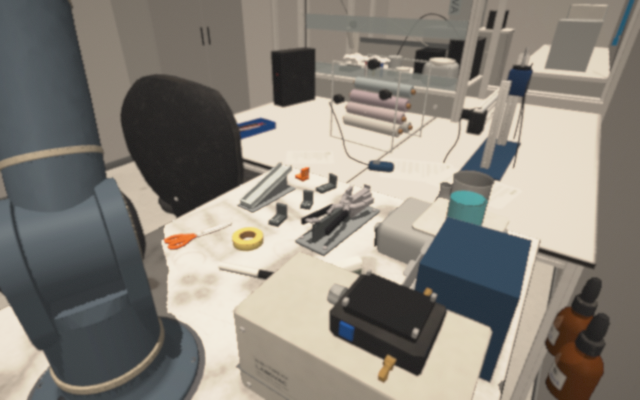

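```bash
cat > h.py <<'E'
import numpy as np, cv2
from scipy.spatial.transform import Rotation as R
from workcell import robot
def cam(n,s=None):
    i=robot.camera_info(n)
    if n=="wrist":
        s=s or robot.sense(); T=np.array(i["mount"]); Rt=R.from_euler('xyz',s["eef_rot"],degrees=True).as_matrix()
        return i,Rt@T[:3,3]+s["tcp_pos"],Rt@T[:3,:3]
    return i,np.array(i["position"]),R.from_euler('xyz',i["orientation"],degrees=True).as_matrix()
def K(i):
    f=200/np.tan(np.radians(i["fovy"]/2)); return np.array([[f,0,i["cx"]],[0,f,i["cy"]],[0,0,1.]])
def rays(n,px,s=None):
    i,p,M=cam(n,s)
    u=cv2.undistortPoints(np.array(px,float).reshape(-1,1,2),K(i),i["distortion"]).reshape(-1,2)
    d=np.c_[u[:,0],-u[:,1],-np.ones(len(u))]@M.T
    return p,d
def onz(n,px,z,s=None):
    p,d=rays(n,px,s); z=np.broadcast_to(z,len(d)); return p+d*((z-p[2])/d[:,2])[:,None]
def proj(n,P,s=None):
    i,p,M=cam(n,s); q=(np.array(P,float).reshape(-1,3)-p)@M; q[:,1:]*=-1
    return cv2.projectPoints(q,np.zeros(3),np.zeros(3),K(i),i["distortion"])[0].reshape(-1,2)
def look(n,name,crop=None,scale=1):
    s=robot.sense(); im=robot.grab_frame(n)[:,:,::-1].copy(); cv2.imwrite(f"pics/{name}_raw.png",im)
    if crop: x0,y0,x1,y1=crop; im=im[y0:y1,x0:x1]
    cv2.imwrite(f"pics/{name}.png",cv2.resize(im,None,fx=scale,fy=scale,interpolation=cv2.INTER_CUBIC)); return im,s
def go(pos,yaw,tilt=0,tiltyaw=None,frm=None):
    """print tool-frame shift (mm and share) and turn to reach pos, tool down with its x at yaw; tilt about tool y"""
    s=robot.sense(); p0=np.array(s["tcp_pos"]); R0=R.from_euler('xyz',s["eef_rot"],degrees=True)
    if frm is not None: p0,R0=frm
    Rt=R.from_euler('z',yaw,degrees=True)*R.from_euler('x',180,degrees=True)*R.from_euler('y',tilt,degrees=True)
    d=R0.inv().apply(np.array(pos)-p0); w=(R0.inv()*Rt).as_rotvec(degrees=True)
    print("shift share",np.round(d/600,4),"mm",np.round(d,1),"turn share",np.round(w/360,4),"deg",np.round(w,1)); return np.array(pos),Rt
E
python3 - <<'E'
from h import *
im=cv2.imread("pics/top0.png")[90:310,165:400]
cv2.imwrite("pics/top0c.png",cv2.resize(im,None,fx=2.7,fy=2.7,interpolation=cv2.INTER_CUBIC))
print(np.round(onz("top",[(267,125),(269,176),(261,221),(223,118),(325,195),(216,145),(215,222),(376,273),(414,131)],0)))
E
```

```text
[[ 678.   76.    0.]
 [ 562.   69.    0.]
 [ 461.   84.    0.]
 [ 692.  177.    0.]
 [ 522.  -58.    0.]
 [ 630.  191.    0.]
 [ 456.  187.    0.]
 [ 351. -176.    0.]
 [ 672. -256.    0.]]
```

View pics/top0c.png

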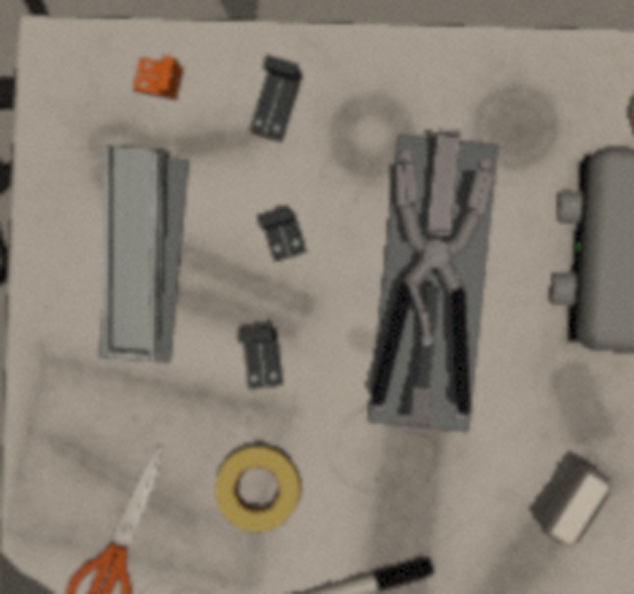

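Run:
```python
from h import *
s=robot.sense()
f=go(s["tcp_pos"],180); go([540,70,300],180,frm=f)
```

```text
shift share [0. 0. 0.] mm [0. 0. 0.] turn share [-0.0002 -0.     -0.0665] deg [ -0.1  -0.  -23.9]
shift share [-0.4438 -0.9109 -0.0792] mm [-266.3 -546.6  -47.5] turn share [0. 0. 0.] deg [0. 0. 0.]
```

carry_out:
  series: "0 0 0 0 0 -0.0222; 0 0 0 0 0 -0.0222; 0 0 0 0 0 -0.0221; -0.0341 -0.0701 -0.0061 0 0 0; -0.0341 -0.0701 -0.0061 0 0 0"
  gripper: -1

```text
time_s: 0.65
tcp_pos: [314.1, 532.5, 259.7]
eef_rot: [-180.0, -0.1, -179.8]
contact_force: [1.2, -1.1, 0.6]
opening: 0.997
```

carry_out:
  series: "-0.0341 -0.0701 -0.0061 0 0 0; -0.0341 -0.0701 -0.0061 0 0 0; -0.0341 -0.0701 -0.0061 0 0 0; -0.0341 -0.0701 -0.0061 0 0 0; -0.0341 -0.0701 -0.0061 0 0 0"

```text
time_s: 1.15
tcp_pos: [417.5, 320.6, 279.0]
eef_rot: [180.0, -0.0, -180.0]
contact_force: [2.1, 1.3, 0.9]
opening: 1.007
```

carry_out:
  series: "-0.0341 -0.0701 -0.0061 0 0 0; -0.0341 -0.0701 -0.0061 0 0 0; -0.0341 -0.0701 -0.0061 0 0 0; -0.0341 -0.0701 -0.0061 0 0 0; -0.0341 -0.0701 -0.0061 0 0 0"

```text
time_s: 1.65
tcp_pos: [519.7, 110.4, 297.4]
eef_rot: [180.0, 0.0, -180.0]
contact_force: [0.9, 1.1, -0.2]
opening: 0.999
```

carry_out:
  series: "-0.0341 -0.0701 -0.0061 0 0 0; 0 0 0 0 0 0; 0 0 0 0 0 0; 0 0 0 0 0 0; 0 0 0 0 0 0"

```text
time_s: 2.15
tcp_pos: [539.2, 71.9, 300.6]
eef_rot: [180.0, -0.0, -179.8]
contact_force: [-0.5, 0.4, 0.1]
opening: 1.001
```

Run:
```python
from h import *
im,s=look("wrist","w1"); print(s["tcp_pos"],s["eef_rot"],s["qpos"])
```

```text
[539.21510627  71.91269157 300.60576307] [ 1.79972004e+02 -4.09032982e-02 -1.79821903e+02] [-19.09582734  12.16570615   8.41859837 102.70795844  -1.98475958
  65.30165411  80.1450935 ]
```

View pics/w1.png

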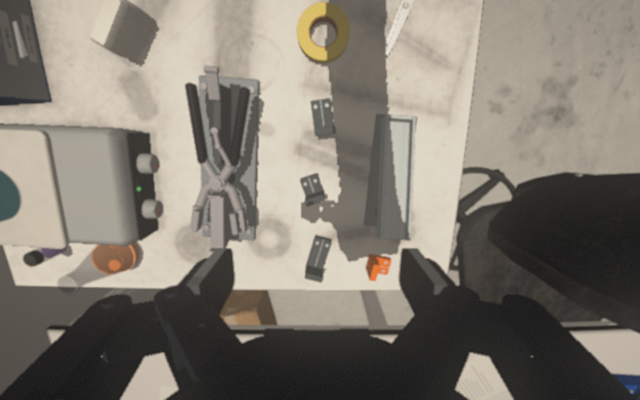

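Run:
```python
from h import *
im=cv2.imread("pics/w1_raw.png")[55:290,175:435]
cv2.imwrite("pics/w1c.png",cv2.resize(im,None,fx=2.5,fy=2.5,interpolation=cv2.INTER_CUBIC))
```

```text
(no output)
```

View pics/w1c.png

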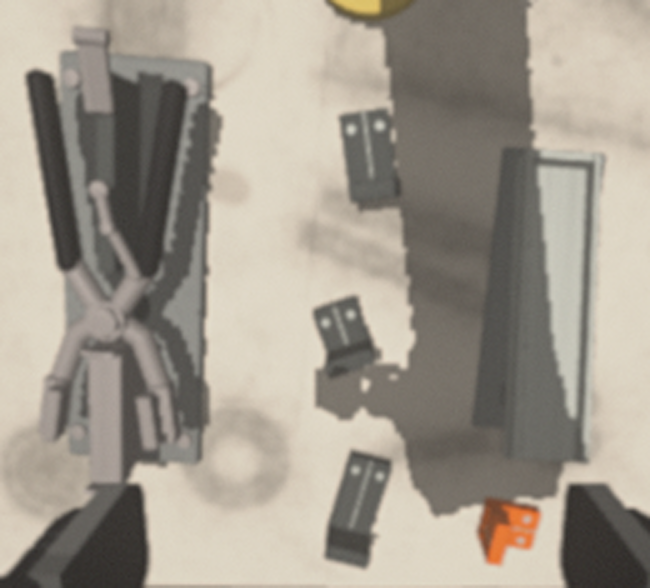

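Run:
```python
from h import *
s=dict(tcp_pos=np.array([539.215,71.913,300.606]),eef_rot=np.array([179.972,-.0409,-179.822]))
W=lambda p,z:np.round(onz("wrist",np.array([175,55])+np.array(p)/2.5,z,s),1)
T=lambda p,z:np.round(onz("top",np.array([165,90])+np.array(p)/2.7,z),1)
print("plate W\n",W([(62,52),(212,63),(200,462)],10))
print("plate T\n",T([(368,422),(468,432),(498,143),(398,135)],10))
print("pivot W,T z62",W([(105,322)],62),T([(435,252)],62))
print("ridge far end W (stop top 70)",W([(90,487),(122,487)],70),T([(431,132),(458,132)],70))
print("chute W low",W([(535,155),(603,155)],25.3),"high",W([(512,458),(588,460)],76))
print("chute T low",T([(108,352),(155,357)],25.3),"high",T([(110,147),(165,150)],76))
print("foot T",T([(170,360),(186,158),(98,357)],0), "W",W([(500,148),(475,425)],0))
Cw=[(340,115),(388,108),(352,207),(397,200)], [(313,308),(352,295),(330,375),(375,358)], [(350,450),(390,460),(327,555),(368,565)]
Ct=[(250,388),(282,383),(240,328),(272,322)],[(278,260),(305,250),(258,215),(290,207)],[(250,132),(282,140),(265,57),(302,67)]
for w,t in zip(Cw,Ct): print("W near z12",W(w[:2],12).tolist(),"far tabtop40?",W(w[2:],40).tolist(),"\nT",T(t[:2],12).tolist(),T(t[2:],40).tolist())
```

```text
plate W
 [[402.3 -88.6  10. ]
 [408.4  -5.8  10. ]
 [644.6 -24.7  10. ]]
plate T
 [[ 406.8   -8.4   10. ]
 [ 400.6  -90.6   10. ]
 [ 639.4 -110.1   10. ]
 [ 644.1  -27.3   10. ]]
pivot W,T z62 [[543.6 -58.6  62. ]] [[543.7 -59.6  62. ]]
ridge far end W (stop top 70) [[634.8 -72.7  70. ]
 [634.7 -54.8  70. ]] [[636.2 -54.2  70. ]
 [636.6 -75.1  70. ]]
chute W low [[456.9 171.8  25.3]
 [456.4 209.3  25.3]] high [[614.  158.   76. ]
 [615.1 199.1  76. ]]
chute T low [[459.3 203.2  25.3]
 [456.2 164.8  25.3]] high [[617.9 192.9  76. ]
 [616.5 150.4  76. ]]
foot T [[453.6 158.1   0. ]
 [622.6 149.8   0. ]
 [454.6 218.2   0. ]] W [[452.2 157.5   0. ]
 [622.4 151.4   0. ]]
W near z12 [[435.7, 64.8, 12.0], [431.9, 91.5, 12.0]] far tabtop40? [[484.9, 71.7, 40.0], [481.1, 95.8, 40.0]] 
T [[432.4, 89.0, 12.0], [437.1, 62.9, 12.0]] [[481.1, 94.2, 40.0], [486.5, 68.8, 40.0]]
W near z12 [[544.7, 48.7, 12.0], [536.8, 71.9, 12.0]] far tabtop40? [[578.3, 59.5, 40.0], [568.2, 85.1, 40.0]] 
T [[538.1, 68.9, 12.0], [546.9, 46.9, 12.0]] [[571.8, 82.4, 40.0], [578.8, 57.0, 40.0]]
W near z12 [[635.2, 71.0, 12.0], [641.8, 96.4, 12.0]] far tabtop40? [[693.4, 57.1, 40.0], [700.2, 82.5, 40.0]] 
T [[643.5, 95.0, 12.0], [637.5, 68.4, 12.0]] [[699.3, 80.4, 40.0], [691.9, 50.4, 40.0]]
```

Run:
```python
from h import *
s=robot.sense()
f=go(s["tcp_pos"],165.5); f=go([692,69,100],165.5,frm=f);f=go([692,69,40],165.5,frm=f)
```

```text
shift share [0. 0. 0.] mm [0. 0. 0.] turn share [ 0.0001 -0.0001  0.0407] deg [ 0.  -0.  14.7]
shift share [-0.2475  0.0592  0.3345] mm [-148.5   35.5  200.7] turn share [0. 0. 0.] deg [0. 0. 0.]
shift share [ 0.  -0.   0.1] mm [ 0. -0. 60.] turn share [0. 0. 0.] deg [0. 0. 0.]
```

carry_out:
  series: "0 0 0 0 0 0.0204; 0 0 0 0 0 0.0203; -0.0413 0.0099 0.0558 0 0 0; -0.0413 0.0099 0.0558 0 0 0; -0.0413 0.0099 0.0558 0 0 0"
  gripper: -0.2

```text
time_s: 2.7
tcp_pos: [617.0, 70.2, 199.7]
eef_rot: [179.9, 0.0, 165.5]
contact_force: [0.2, 0.1, 0.0]
opening: 0.599
```

carry_out:
  series: "-0.0412 0.0099 0.0557 0 0 0; -0.0412 0.0098 0.0557 0 0 0; -0.0412 0.0098 0.0557 0 0 0; 0 0 0 0 0 0; 0 0 0 0 0 0"

```text
time_s: 3.2
tcp_pos: [691.8, 68.0, 98.8]
eef_rot: [-180.0, -0.2, 165.4]
contact_force: [0.3, 0.3, 0.2]
opening: 0.597
```

Run:
```python
from h import *
im,s=look("wrist","w2"); print(s["tcp_pos"],s["eef_rot"],s["opening"])
print(proj("wrist",[[692,69,40],[639.5,82.7,12]],s))
```

```text
[691.75241153  68.02272807  98.75213369] [-1.79956022e+02 -1.55642399e-01  1.65428138e+02] 0.5973328709065967
[[316.99567991 229.19511818]
 [317.12836429 146.65219086]]
```

View pics/w2.png

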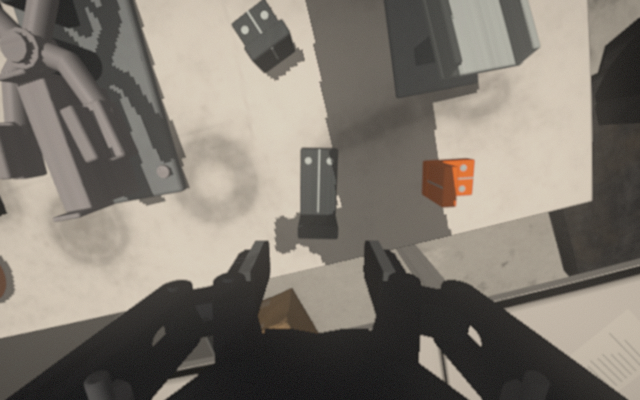

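carry_out:
  series: "0 0 0.05 0 0 0; 0 0 0.048 0 0 0; 0 0 0 0 0 0; 0 0 0 0 0 0"

```text
time_s: 3.65
tcp_pos: [692.9, 67.5, 43.5]
eef_rot: [179.9, 0.1, 165.4]
contact_force: [0.6, 0.3, 0.4]
opening: 0.6
```

carry_out:
  series: "0 0 0 0 0 0; 0 0 0 0 0 0; 0 0 0 0 0 0; 0 0 0 0 0 0; 0 0 0 0 0 0"
  gripper: 1

```text
time_s: 4.15
tcp_pos: [694.2, 67.3, 44.3]
eef_rot: [179.9, 0.2, 165.4]
contact_force: [-0.5, 0.5, 7.6]
opening: 0.31
```

carry_out:
  series: "0 0 -0.04 0 0 0; 0 0 -0.08 0 0 0; 0 0 -0.08 0 0 0;0 0 0 0 0 0"

```text
time_s: 4.55
tcp_pos: [697.4, 67.1, 170.7]
eef_rot: [179.6, 0.9, 165.3]
contact_force: [1.2, 0.5, -0.4]
opening: 0.306
```

Run:
```python
from h import *
im,s=look("wrist","w3",(220,60,420,300),2.5); print(s["tcp_pos"],s["eef_rot"],s["opening"])
```

```text
[697.38543045  67.11339544 170.65953828] [179.64032857   0.85272365 165.32871059] 0.3064414000337089
```

View pics/w3.png

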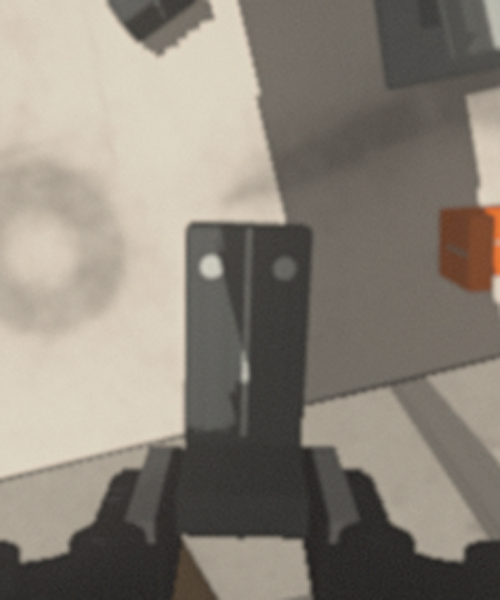

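```bash
cat >> h.py <<'E'
def held(L,vn,vf,un=319.7):
    """clip held by tab, in tool frame: returns x,z of origin(centre underside) from rows of near base top edge and far tab top edge"""
    from scipy.optimize import least_squares
    i=robot.camera_info("wrist"); T=np.array(i["mount"]); s=dict(tcp_pos=np.zeros(3),eef_rot=np.zeros(3))
    def f(q):
        x,z=q; P=[[x+L/2,0,z-12],[x-L/2,0,z-40]]
        return proj("wrist",P,s)[:,1]-[vn,vf]
    r=least_squares(f,[L/2-5,30]); return r.x, proj("wrist",[[r.x[0]+L/2,y,r.x[1]-12] for y in(-14,14)],s)
E
python3 - <<'E'
from h import *
print(held(60,150,274))
s=robot.sense(); print(s["tcp_pos"],s["eef_rot"])
E
```

```text
(array([25.74362727, 44.75359881]), array([[289.87026284, 149.9831129 ],
       [340.92304908, 150.04934801]]))
[695.23409669  67.02076372 166.86817075] [179.773214     0.51800787 165.33304254]
```

Run:
```python
from h import *
s=robot.sense()
f=go(s["tcp_pos"],175.6); f=go([623.9,-66,150],175.6,frm=f)
```

```text
shift share [0. 0. 0.] mm [0. 0. 0.] turn share [ 0.0005  0.0015 -0.0285] deg [  0.2   0.5 -10.3]
shift share [ 0.1015 -0.2302  0.0281] mm [  60.9 -138.1   16.9] turn share [0. 0. 0.] deg [0. 0. 0.]
```

carry_out:
  series: "0 0 0 0 0 -0.0143; 0 0 0 0 0 -0.0142; 0.0254 -0.0576 0 0 0 0; 0.0254 -0.0576 0 0 0 0; 0.0254 -0.0575 0 0 0 0"

```text
time_s: 5.1
tcp_pos: [637.4, -33.7, 160.1]
eef_rot: [-180.0, -0.1, 175.7]
contact_force: [-0.5, -0.0, -1.2]
opening: 0.309
```

carry_out:
  series: "0.0253 -0.0575 0.01 0 0 0; 0 0 0 0 0 0; 0 0 0 0 0 0; 0 0 0 0 0 0; 0 0 0 0 0 0"

```text
time_s: 5.6
tcp_pos: [621.6, -64.3, 155.1]
eef_rot: [180.0, -0.0, 175.8]
contact_force: [-0.1, -0.2, -0.5]
opening: 0.307
```

Run:
```python
from h import *
im,s=look("wrist","w4",(190,20,450,290),2.2); print(s["tcp_pos"],s["eef_rot"],s["opening"])
f=go([623.9,-66,150],175.6)
```

```text
[621.64273581 -64.25193862 155.06900044] [ 1.79952619e+02 -1.21451601e-02  1.75754304e+02] 0.30665646662103146
shift share [-0.004  -0.0023  0.0085] mm [-2.4 -1.4  5.1] turn share [ 0.0001 -0.      0.0004] deg [ 0.  -0.   0.1]
```

View pics/w4.png

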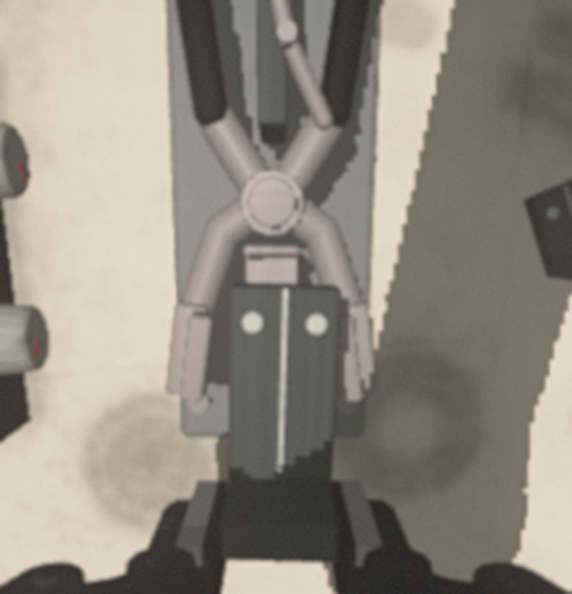

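Run:
```python
from h import *
s=dict(tcp_pos=np.array([621.64,-64.25,155.07]),eef_rot=np.array([179.95,-.012,175.754]))
W=lambda p,z:np.round(onz("wrist",np.array([190,20])+np.array(p)/2.2,z,s),1)
print("pivot",W([(272,202)],62),"stop rear top edge",W([(245,247),(298,247)],70))
print("clip near edge",W([(232,287),(338,287)],155.07-44.5+12))
u=np.array([np.cos(np.radians(-4.4)),np.sin(np.radians(-4.4))]);o=np.array([543.8,-59])
print("model rear end",o+17*u,o+55*u)
```

```text
pivot [[542.9 -59.8  62. ]] stop rear top edge [[556.8 -69.7  70. ]
 [558.1 -52.3  70. ]]
clip near edge [[565.5 -71.  122.6]
 [567.5 -44.7 122.6]]
model rear end [560.74989679 -60.30422348] [598.63790137 -63.21954655]
```

carry_out:
  series: "-0.0027 -0.0043 0 0 0 0; 0 0 0.035 0 0 0; 0 0 0.035 0 0 0; 0 0 0 0 0 0; 0 0 0 0 0 0"

```text
time_s: 6.15
tcp_pos: [622.8, -68.6, 113.4]
eef_rot: [-180.0, -0.0, 175.6]
contact_force: [-0.0, 0.1, 0.6]
opening: 0.307
```

carry_out:
  series: "0 0 0 0 0 0; 0 0 0 0 0 0"

```text
time_s: 6.35
tcp_pos: [623.5, -68.8, 114.6]
eef_rot: [180.0, 0.1, 175.6]
contact_force: [-0.3, -1.1, -0.8]
opening: 0.307
```

carry_out:
  series: "0.001 0.0025 0.006 0 0 0; 0 0 0.006 0 0 0; 0 0 0 0 0 0; 0 0 0 0 0 0; 0 0 0 0 0 0"

```text
time_s: 6.85
tcp_pos: [622.2, -67.2, 106.2]
eef_rot: [180.0, 0.0, 175.6]
contact_force: [-0.6, 0.1, -2.0]
opening: 0.304
```

carry_out:
  series: "0 0 0 0 0 0; 0 0 0 0 0 0"

```text
time_s: 7.05
tcp_pos: [622.2, -67.2, 106.2]
eef_rot: [180.0, 0.0, 175.6]
contact_force: [0.2, 0.7, -0.3]
opening: 0.307
```

carry_out:
  series: "0 0 0.002 0 0 0; 0 0 0 0 0 0; 0 0 0 0 0 0"

```text
time_s: 7.35
tcp_pos: [622.1, -67.2, 104.8]
eef_rot: [180.0, -0.0, 175.6]
contact_force: [-0.4, 0.0, -1.8]
opening: 0.314
```

carry_out:
  series: "0 0 0.0017 0 0 0; 0 0 0 0 0 0; 0 0 0 0 0 0"

```text
time_s: 7.65
tcp_pos: [622.3, -67.2, 104.3]
eef_rot: [180.0, 0.0, 175.6]
contact_force: [-0.4, 0.1, 3.5]
opening: 0.307
```

carry_out:
  series: "0 0 0 0 0 0; 0 0 0 0 0 0; 0 0 0 0 0 0"
  gripper: -0.2

```text
time_s: 7.95
tcp_pos: [622.1, -67.1, 103.7]
eef_rot: [180.0, -0.0, 175.6]
contact_force: [-0.1, -0.4, 0.1]
opening: 0.602
```

carry_out:
  series: "0 0 -0.02 0 0 0; 0 0 -0.06 0 0 0; 0 0 -0.04 0 0 0; 0 0 0 0 0 0; 0 0 0 0 0 0"

```text
time_s: 8.45
tcp_pos: [622.4, -67.3, 177.0]
eef_rot: [180.0, 0.1, 175.6]
contact_force: [0.4, 0.3, 0.4]
opening: 0.601
```

Run:
```python
from h import *
im,s=look("wrist","w5",(190,20,450,290),2.2); print(s["tcp_pos"],s["eef_rot"],s["opening"])
f=go([469,-53.2,s["tcp_pos"][2]],175.6);f=go([469,-53.2,55],175.6,frm=f)
```

```text
[622.37942095 -67.25486126 176.97176424] [1.79986712e+02 9.23618863e-02 1.75607045e+02] 0.6013824074641565
shift share [ 0.2556  0.0036 -0.0017] mm [153.3   2.2  -1. ] turn share [ 0.     -0.0001  0.    ] deg [ 0. -0.  0.]
shift share [ 0.     -0.      0.2033] mm [  0.  -0. 122.] turn share [0. 0. 0.] deg [0. 0. 0.]
```

View pics/w5.png

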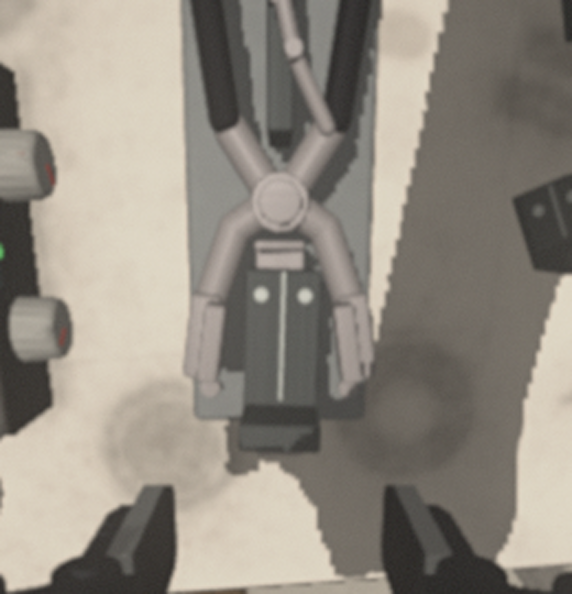

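Run:
```python
from h import *
s=dict(tcp_pos=np.array([622.38,-67.25,176.97]),eef_rot=np.array([179.987,.092,175.607]))
W=lambda p,z:np.round(onz("wrist",np.array([190,20])+np.array(p)/2.2,z,s),1)
print("pivot",W([(280,202)],62),"stop",W([(256,241),(304,241)],70),W([(256,247),(304,247)],70),"base",W([(249,270),(321,270)],72),"tab far top",W([(239,450),(319,450)],100))
```

```text
pivot [[543.  -59.9  62. ]] stop [[556.2 -69.6  70. ]
 [557.5 -52.3  70. ]] [[558.3 -69.8  70. ]
 [559.6 -52.4  70. ]] base [[566.1 -72.9  72. ]
 [568.1 -46.9  72. ]] tab far top [[624.9 -80.3 100. ]
 [626.9 -52.8 100. ]]
```

carry_out:
  series: "0.064 0.001 0 0 0 0; 0.064 0.001 0 0 0 0; 0.064 0.001 0 0 0 0; 0.064 0 0 0 0 0; 0 0 0 0 0 0"
  gripper: -1

```text
time_s: 9.0
tcp_pos: [462.7, -53.4, 174.1]
eef_rot: [180.0, -0.5, 175.6]
contact_force: [1.1, -0.4, -0.2]
opening: 1.004
```

carry_out:
  series: "0 0 0.06 0 0 0; 0 0 0.06 0 0 0; 0 0 0 0 0 0; 0 0 0 0 0 0; 0 0 0 0 0 0"

```text
time_s: 9.5
tcp_pos: [470.4, -53.8, 105.1]
eef_rot: [180.0, 0.1, 175.6]
contact_force: [0.7, 0.3, 1.2]
opening: 1.001
```

Run:
```python
from h import *
s=robot.sense(); print(s["tcp_pos"],s["eef_rot"],s["opening"])
f=go([468.7,-53.4,s["tcp_pos"][2]],175.6);f=go([468.7,-53.4,55],175.6,frm=f)
```

```text
[470.39230717 -53.76038052 105.07167793] [1.79991198e+02 1.23930050e-01 1.75604605e+02] 1.0014345007205936
shift share [ 0.0029  0.0004 -0.    ] mm [ 1.7  0.2 -0. ] turn share [0.     0.0003 0.    ] deg [0.  0.1 0. ]
shift share [ 0.     -0.      0.0835] mm [ 0.  -0.  50.1] turn share [0. 0. 0.] deg [0. 0. 0.]
```

carry_out:
  series: "0.0029 0 0.042 0 0 0; 0 0 0.04 0 0 0; 0 0 0 0 0 0; 0 0 0 0 0 0; 0 0 0 0 0 0"

```text
time_s: 10.0
tcp_pos: [468.8, -53.6, 56.3]
eef_rot: [180.0, 0.2, 175.6]
contact_force: [0.8, 0.5, 1.1]
opening: 1.002
```

carry_out:
  series: "0 0 0 0 0 0; 0 0 0 0 0 0; 0 0 0 0 0 0; 0 0 0 0 0 0; 0 0 0 0 0 0"
  gripper: 0.1

```text
time_s: 10.5
tcp_pos: [467.7, -54.9, 56.2]
eef_rot: [-179.9, 0.1, 175.6]
contact_force: [-4.0, -3.6, 11.9]
opening: 0.459
```

carry_out:
  series: "0 0 0 0 0 0; 0 0 0 0 0 0"

```text
time_s: 10.7
tcp_pos: [467.7, -54.9, 56.2]
eef_rot: [-179.9, 0.1, 175.6]
contact_force: [-2.8, -4.6, 11.5]
opening: 0.457
```

carry_out:
  series: "0 0 0 0 0 0; 0 0 0 0 0 0; 0 0 0 0 0 0"
  gripper: -1

```text
time_s: 11.0
tcp_pos: [467.5, -53.0, 54.7]
eef_rot: [180.0, 0.0, 175.6]
contact_force: [0.2, 0.7, -0.1]
opening: 0.943
```

carry_out:
  series: "0 0 -0.05 0 0 0; 0 0 -0.08 0 0 0; 0 0 -0.08 0 0 0; 0 0 0 0 0 0; 0 0 0 0 0 0"

```text
time_s: 11.5
tcp_pos: [467.9, -53.2, 181.7]
eef_rot: [180.0, 0.1, 175.6]
contact_force: [0.3, -0.5, -0.2]
opening: 0.997
```

Run:
```python
from h import *
im,s=look("wrist","w6"); print(s["tcp_pos"],s["eef_rot"])
im2,_=look("scene","s6",(290,170,390,260),1)
a=im[100:400,190:450]; a=im[0:330,190:450]
b=cv2.resize(im2,(366,330),interpolation=cv2.INTER_CUBIC)
c=np.hstack([cv2.resize(a,None,fx=1.2,fy=1.2),cv2.resize(b,(440,396))]); cv2.imwrite("pics/c6.png",c); print(c.shape)
```

```text
[467.85884342 -53.17346678 181.72227588] [1.79962230e+02 1.42284328e-01 1.75642161e+02]
(396, 752, 3)
```

View pics/c6.png

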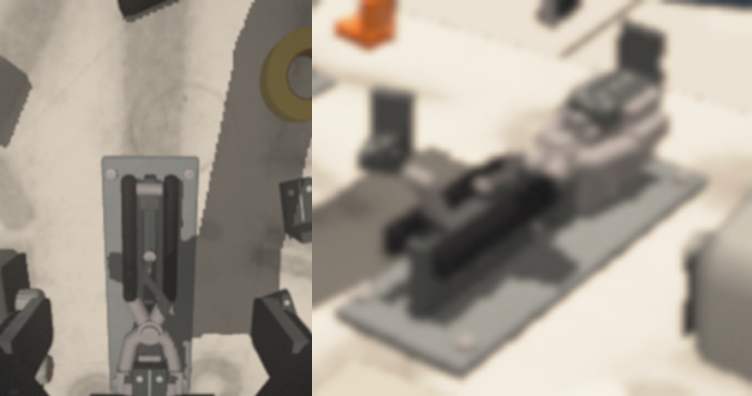

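carry_out:
  series: "0 0 0 0 0.0208 0; 0 0 0 0 0.0208 0; -0.0128 0 0.067 0 0 0; -0.0127 0 0.067 0 0 0; 0 0 0 0 0 0"
  gripper: 1

```text
time_s: 12.1
tcp_pos: [456.3, -52.6, 93.9]
eef_rot: [-179.9, -15.8, 175.6]
contact_force: [-0.9, -0.2, 0.3]
opening: 0.146
```

carry_out:
  series: "0 0 0 0 0 0; 0 0 0 0 0 0"

```text
time_s: 12.3
tcp_pos: [462.3, -53.2, 100.2]
eef_rot: [180.0, -14.9, 175.6]
contact_force: [0.2, -1.0, -0.2]
opening: 0.0
```

carry_out:
  series: "0.0145 0 0.0039 0 0 0; 0.0145 0 0.0039 0 0 0; 0.0145 0 0.0039 0 0 0; 0.0145 0 0.0039 0 0 0; 0.0145 0 0.0039 0 0 0"

```text
time_s: 12.8
tcp_pos: [415.0, -49.5, 99.5]
eef_rot: [180.0, -15.0, 175.6]
contact_force: [0.2, -0.1, -0.8]
opening: 0.0
```

carry_out:
  series: "0 0 0 0 0 0; 0 0 0 0 0 0"

```text
time_s: 13.0
tcp_pos: [416.1, -49.5, 99.1]
eef_rot: [180.0, -15.0, 175.6]
contact_force: [-0.3, 0.9, 0.1]
opening: 0.002
```

Run:
```python
from h import *
im,s=look("top","t7",(290,120,370,255),1); print(s["tcp_pos"],s["eef_rot"],s["contact_force"])
im2,s=look("scene","s7",(290,170,390,260),1)
c=np.hstack([cv2.resize(im,(235,396),interpolation=cv2.INTER_CUBIC),cv2.resize(im2,(440,396),interpolation=cv2.INTER_CUBIC)]); cv2.imwrite("pics/c7.png",c)
```

```text
[416.06774509 -49.53735264  99.14124461] [179.99003397 -14.99197342 175.61770111] [-0.30537378  0.8831041   0.05577359]
```

carry_out:
  series: "0.0173 0 -0.0645 0 0 0; 0.0172 0 -0.0645 0 0 0; 0 0 0 0 -0.0208 0; 0 0 0 0 -0.0208 0; -0.069 -0.0006 0 0 0 0"
  gripper: -0.2

```text
time_s: 13.6
tcp_pos: [442.1, -52.8, 175.4]
eef_rot: [179.9, -1.0, 175.6]
contact_force: [-0.5, 0.6, 0.5]
opening: 0.601
```

carry_out:
  series: "-0.069 -0.0006 0 0 0 0; -0.069 -0.0006 0 0 0 0; -0.069 -0.0006 0 0 0 0; -0.069 -0.0006 0 0 0 0; 0 0 0 0 0 0"

```text
time_s: 14.1
tcp_pos: [627.5, -67.3, 178.4]
eef_rot: [-180.0, 0.2, 175.6]
contact_force: [-0.7, 0.5, 0.5]
opening: 0.598
```

carry_out:
  series: "0 0 0 0 0 0; 0 0 0 0 0 0"

```text
time_s: 14.3
tcp_pos: [621.6, -67.3, 178.7]
eef_rot: [180.0, -0.1, 175.6]
contact_force: [0.3, 0.2, -0.3]
opening: 0.603
```

Run:
```python
from h import *
im,s=look("wrist","w8"); print(s["tcp_pos"],s["eef_rot"])
a=cv2.resize(im[0:330,150:500],None,fx=1.2,fy=1.2); c=np.hstack([a,cv2.imread("pics/c7.png")[:,:352]]); cv2.imwrite("pics/c8.png",c);print(c.shape)
```

```text
[621.57972217 -67.25962416 178.66726742] [ 1.79997514e+02 -1.08505829e-01  1.75598496e+02]
(396, 772, 3)
```

View pics/c8.png

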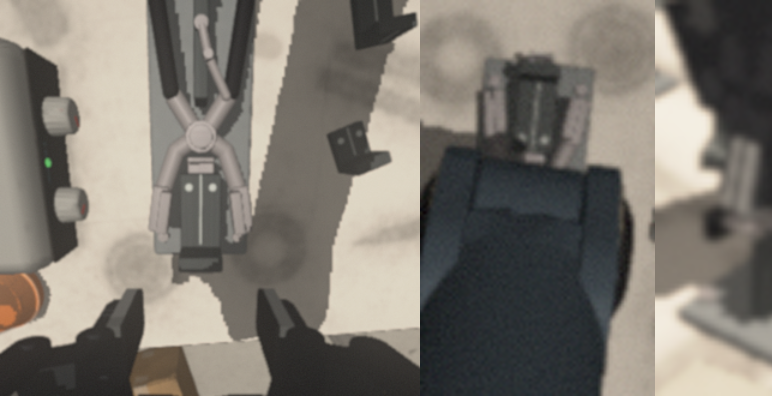

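carry_out:
  series: "-0.001 0 0.062 0 0 0; 0 0 0.06 0 0 0; 0 0 0 0 0 0; 0 0 0 0 0 0; 0 0 0 0 0 0"

```text
time_s: 14.85
tcp_pos: [624.5, -67.5, 108.2]
eef_rot: [180.0, 0.2, 175.6]
contact_force: [0.5, -0.1, -0.9]
opening: 0.6
```

carry_out:
  series: "0 0 0 0 0 0; 0 0 0 0 0 0; 0 0 0 0 0 0; 0 0 0 0 0 0"
  gripper: 1

```text
time_s: 15.25
tcp_pos: [624.7, -67.4, 108.1]
eef_rot: [180.0, 0.2, 175.6]
contact_force: [-1.3, -0.0, 6.2]
opening: 0.305
```

carry_out:
  series: "0 0 -0.04 0 0 0; 0 0 -0.08 0 0 0; 0 0 -0.04 0 0 0; 0 0 0 0 0 0; 0 0 0 0 0 0"

```text
time_s: 15.75
tcp_pos: [623.1, -67.2, 202.2]
eef_rot: [180.0, 0.0, 175.6]
contact_force: [0.1, -0.5, -1.8]
opening: 0.302
```

Run:
```python
from h import *
im,s=look("wrist","w9"); print(s["tcp_pos"],s["eef_rot"])
go([480,182,s["tcp_pos"][2]+80],177)
```

```text
[623.14048576 -67.20287827 202.24142424] [1.79983764e+02 2.69286950e-02 1.75613797e+02]
shift share [ 0.2688  0.3958 -0.1348] mm [161.3 237.5 -80.9] turn share [ 0.     -0.0003 -0.0038] deg [ 0.  -0.1 -1.4]
```

Run:
```python
from h import *
s=robot.sense()
f=go(s["tcp_pos"],177.5); go([640,182,260],177.5,frm=f)
```

```text
shift share [0. 0. 0.] mm [0. 0. 0.] turn share [ 0.     -0.0003 -0.0052] deg [ 0.  -0.1 -1.9]
shift share [-0.011   0.4161 -0.0983] mm [ -6.6 249.6 -59. ] turn share [0. 0. 0.] deg [0. 0. 0.]
```

carry_out:
  series: "-0.002 0.0694 -0.0164 0 0 -0.0052; -0.002 0.0694 -0.0164 0 0 0; -0.002 0.0694 -0.0164 0 0 0; -0.002 0.0694 -0.0164 0 0 0; -0.002 0.0694 -0.0164 0 0 0"

```text
time_s: 16.3
tcp_pos: [638.8, 141.8, 249.3]
eef_rot: [-179.9, -0.2, 177.5]
contact_force: [1.2, -0.6, -0.7]
opening: 0.306
```

carry_out:
  series: "-0.001 0.0691 -0.0163 0 0 0; 0 0 0 0 0 0; 0 0 0 0 0 0; 0 0 0 0 0 0; 0 0 0 0 0 0"

```text
time_s: 16.8
tcp_pos: [642.2, 179.4, 259.9]
eef_rot: [-179.9, -0.1, 177.3]
contact_force: [-0.5, -0.2, -0.6]
opening: 0.308
```

Run:
```python
from h import *
im,s=look("wrist","w10"); print(s["tcp_pos"],s["eef_rot"])
c=im[20:300,225:425]; c=cv2.convertScaleAbs(c,alpha=1.3)
cv2.imwrite("pics/c10.png",cv2.resize(c[:200],None,fx=3,fy=3,interpolation=cv2.INTER_CUBIC))
```

```text
[642.1893438  179.37810983 259.93654257] [-1.79911094e+02 -8.97507926e-02  1.77310847e+02]
```

View pics/c10.png

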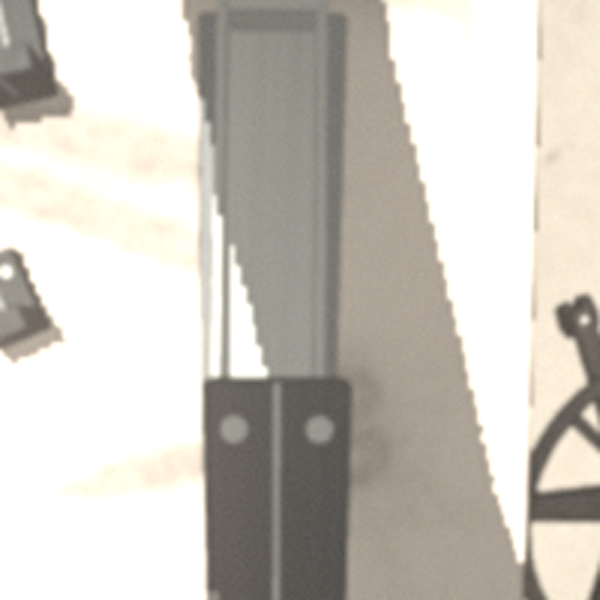

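Run:
```python
from h import *
s=dict(tcp_pos=np.array([642.19,179.38,259.94]),eef_rot=np.array([-179.911,-.09,177.311]))
W=lambda p,z:np.round(onz("wrist",np.array([225,20])+np.array(p)/3,z,s),1)
print("floor low",W([(229,30),(316,30)],12),"stop top front/back",W([(229,10),(318,10)],25.3),W([(217,0),(328,0)],25.3))
for z in (60,65,70): print(z,W([(207,370),(337,370),(226,370),(316,370)],z).tolist())
print("foot low",W([(198,14),(347,14)],0))
print("clip near edge",W([(205,380),(351,380)],260-48+12), "near end at row 380")
print(held(60,20+380/3,274)[0])
```

```text
floor low [[460.9 170.1  12. ]
 [462.5 204.5  12. ]] stop top front/back [[458.1 170.9  25.3]
 [459.6 204.7  25.3]] [[454.4 166.6  25.3]
 [456.3 208.6  25.3]]
60 [[590.6, 156.7, 60.0], [592.8, 205.8, 60.0], [590.9, 163.9, 60.0], [592.4, 197.8, 60.0]]
65 [[590.3, 157.1, 65.0], [592.5, 205.4, 65.0], [590.7, 164.2, 65.0], [592.2, 197.6, 65.0]]
70 [[590.1, 157.5, 70.0], [592.2, 205.1, 70.0], [590.4, 164.5, 70.0], [591.9, 197.4, 70.0]]
foot low [[450.6 157.3   0. ]
 [453.4 218.    0. ]]
clip near edge [[584.4 169.7 224. ]
 [585.6 196.8 224. ]] near end at row 380
[27.688623   41.15590648]
```

```bash
cat >> h.py <<'E'
CY=-2.8; C0=np.array([461.7,187.3,12.])
def chute(s_,h,cx,cz,cy=1.1):
    M=(R.from_euler('z',CY,degrees=True)*R.from_euler('y',-18,degrees=True)).as_matrix(); e,y,n=M.T
    return C0+(s_+cx)*e+(h+cz)*n-cy*y
E
python3 - <<'E'
from h import *
s=robot.sense(); print(s["tcp_pos"])
a=chute(36,60,27.6,48); b=chute(36,2,27.6,48); print(a,b)
f=go(s["tcp_pos"],177.2,-18); f=go(a,177.2,-18,frm=f); go(b,177.2,-18,frm=f)
E
```

```text
[642.27326023 179.63540952 260.25296242]
[488.72725467 184.8768319  134.3675846 ] [506.62884276 184.00129818  79.20630666]
shift share [0. 0. 0.] mm [0. 0. 0.] turn share [-0.0001 -0.0502  0.0004] deg [ -0.  -18.1   0.1]
shift share [ 0.3083 -0.0038  0.1204] mm [185.   -2.3  72.3] turn share [0. 0. 0.] deg [0. 0. 0.]
shift share [-0.      0.      0.0967] mm [-0.  0. 58.] turn share [0. 0. 0.] deg [0. 0. 0.]
```

carry_out:
  series: "0 0 0 0 -0.0167 0; 0 0 0 0 -0.0167 0; 0 0 0 0 -0.0168 0; 0.0617 -0.0008 0.0241 0 0 0; 0.0617 -0.0008 0.0241 0 0 0"

```text
time_s: 17.35
tcp_pos: [580.1, 182.3, 210.6]
eef_rot: [179.9, 18.2, 177.3]
contact_force: [-0.7, 1.7, -1.8]
opening: 0.305
```

carry_out:
  series: "0.0617 -0.0008 0.0241 0 0 0; 0.0617 -0.0008 0.0241 0 0 0; 0.0615 -0.0006 0.024 0 0 0; 0 0 0 0 0 0; 0 0 0 0 0 0"

```text
time_s: 17.85
tcp_pos: [488.7, 185.6, 134.8]
eef_rot: [-180.0, 18.0, 177.5]
contact_force: [1.3, 0.2, -0.9]
opening: 0.305
```

carry_out:
  series: "0 0 0 0 0 0; 0 0 0 0 0 0; 0 0 0 0 0 0"

```text
time_s: 18.15
tcp_pos: [490.1, 186.1, 135.7]
eef_rot: [179.9, 18.2, 177.4]
contact_force: [0.1, -1.0, -1.1]
opening: 0.304
```

Run:
```python
from h import *
im,s=look("wrist","w11",(220,40,420,290),2.4); print(s["tcp_pos"],s["eef_rot"])
f=go(chute(36,60,27.6,48),177.2,-18); go(chute(36,2,27.6,48),177.2,-18,frm=f)
```

```text
[490.09594384 186.13027406 135.67676436] [179.93655572  18.16179995 177.39297382]
shift share [ 0.0022 -0.0021  0.0013] mm [ 1.3 -1.3  0.8] turn share [0.0003 0.0004 0.0006] deg [0.1 0.1 0.2]
shift share [-0.      0.      0.0967] mm [-0.  0. 58.] turn share [0. 0. 0.] deg [0. 0. 0.]
```

View pics/w11.png

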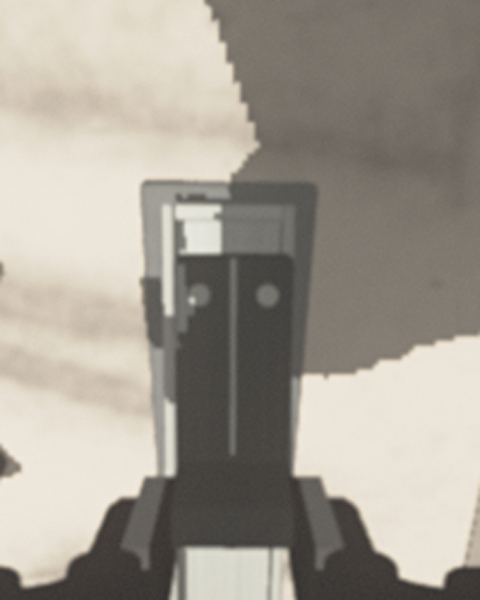

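carry_out:
  series: "0.002 -0.003 0.03 0 0 0; 0 0 0.03 0 0 0; 0 0 0.023 0 0 0; 0 0 0 0 0 0; 0 0 0 0 0 0"

```text
time_s: 18.7
tcp_pos: [503.3, 183.7, 87.4]
eef_rot: [-180.0, 18.1, 177.5]
contact_force: [-1.0, 0.6, -0.8]
opening: 0.307
```

carry_out:
  series: "0 0 0 0 0 0; 0 0 0 0 0 0"

```text
time_s: 18.9
tcp_pos: [503.4, 184.0, 88.0]
eef_rot: [179.9, 18.1, 177.5]
contact_force: [0.3, 0.3, -1.1]
opening: 0.307
```

Run:
```python
from h import *
s=robot.sense(); print(s["tcp_pos"],s["eef_rot"],s["contact_force"])
go(chute(36,0,27.6,48),177.2,-18)
```

```text
[503.36710237 184.0453954   88.0142757 ] [179.93632941  18.13614976 177.46989027] [ 0.28458334  0.27851497 -1.06332579]
shift share [-0.0006  0.0001  0.019 ] mm [-0.4  0.1 11.4] turn share [0.0004 0.0004 0.0007] deg [0.1 0.1 0.3]
```

carry_out:
  series: "0 0 0.006 0 0 0; 0 0 0.006 0 0 0; 0 0 0 0 0 0; 0 0 0 0 0 0"

```text
time_s: 19.3
tcp_pos: [505.2, 183.6, 80.2]
eef_rot: [-180.0, 18.1, 177.5]
contact_force: [0.7, 0.3, -1.2]
opening: 0.302
```

carry_out:
  series: "0 0 0.004 0 0 0; 0 0 0 0 0 0; 0 0 0 0 0 0"

```text
time_s: 19.6
tcp_pos: [506.1, 183.6, 78.0]
eef_rot: [-180.0, 18.1, 177.5]
contact_force: [-0.3, -0.5, -0.5]
opening: 0.303
```

carry_out:
  series: "0 0 0.002 0 0 0; 0 0 0 0 0 0; 0 0 0 0 0 0"

```text
time_s: 19.9
tcp_pos: [506.5, 183.7, 77.0]
eef_rot: [180.0, 18.1, 177.5]
contact_force: [-0.3, 0.0, 0.1]
opening: 0.302
```

carry_out:
  series: "0 0 0 0 0 0; 0 0 0 0 0 0; 0 0 0 0 0 0; 0 0 0 0 0 0"
  gripper: -0.2

```text
time_s: 20.3
tcp_pos: [506.5, 183.6, 77.0]
eef_rot: [180.0, 18.1, 177.5]
contact_force: [0.2, -0.1, -0.3]
opening: 0.601
```

carry_out:
  series: "0 0 -0.03 0 0 0; 0 0 -0.06 0 0 0; 0 0 -0.06 0 0 0; 0 0 0 0 0 0; 0 0 0 0 0 0"

```text
time_s: 20.8
tcp_pos: [478.7, 185.1, 163.2]
eef_rot: [179.9, 18.2, 177.5]
contact_force: [-0.7, -0.3, -0.3]
opening: 0.602
```

Run:
```python
from h import *
im,s=look("wrist","w12"); print(s["tcp_pos"],s["eef_rot"])
t,_=look("top","t12")
go([435,80,260],180)
```

```text
[478.70084822 185.06778766 163.191273  ] [179.9126376   18.15099356 177.46842339]
shift share [ 0.0104 -0.1772 -0.1756] mm [   6.3 -106.3 -105.4] turn share [-0.0013  0.05   -0.007 ] deg [-0.5 18.  -2.5]
```

```bash
cat >> h.py <<'E'
def dark(im,box,thr=70):
    """dark blobs in box x0,y0,x1,y1: area, minAreaRect, bounding box (raw pixels)"""
    x0,y0,x1,y1=box; g=im[y0:y1,x0:x1].max(2); m=(g<thr).astype(np.uint8); m=cv2.morphologyEx(m,cv2.MORPH_CLOSE,np.ones((5,5)))
    n,_,st,ce=cv2.connectedComponentsWithStats(m); lab=cv2.connectedComponents(m)[1]
    for k in range(1,n):
        if st[k,4]>60:
            c,sz,a=cv2.minAreaRect(np.argwhere(lab==k)[:,::-1].astype(np.float32)); print(st[k,4],"rect",np.round(np.array(c)+[x0,y0],1),np.round(sz,1),round(a,1),"bbox",st[k,:4]+[x0,y0,0,0])
E
python3 - <<'E'
from h import *
im=cv2.imread("pics/w12_raw.png"); s=dict(tcp_pos=np.array([478.7,185.07,163.19]),eef_rot=np.array([179.91,18.15,177.47]))
M=(R.from_euler('z',CY,degrees=True)*R.from_euler('y',-18,degrees=True)).as_matrix()
P=[C0+M@np.array(q) for q in [(0,-14,12),(0,14,12),(60,-14,40),(60,14,40),(50,-14,40),(50,14,40)]]
print(np.round(proj("wrist",P,s),1)); dark(im,(260,80,380,270),75)
a=cv2.resize(im[90:290,250:390],None,fx=2.5,fy=2.5,interpolation=cv2.INTER_CUBIC)
t=cv2.imread("pics/t12_raw.png")[95:300,165:300]; t=cv2.resize(t,None,fx=2.4,fy=2.4,interpolation=cv2.INTER_CUBIC)
h=min(len(a),len(t)); cv2.imwrite("pics/c12.png",np.hstack([a[:h],t[:h]]))
E
```

```text
[[300.9 131.8]
 [333.3 132. ]
 [299.9 207.5]
 [333.9 207.7]
 [299.8 195.7]
 [334.1 195.9]]
906 rect [316.8 170. ] [27.7 62.5] 1.2 bbox [303 139  29  63]
207 rect [264.  255.5] [27.  8.] 90.0 bbox [260 242   9  28]
259 rect [372.  255.5] [27. 14.] 90.0 bbox [365 242  15  28]
```

View pics/c12.png

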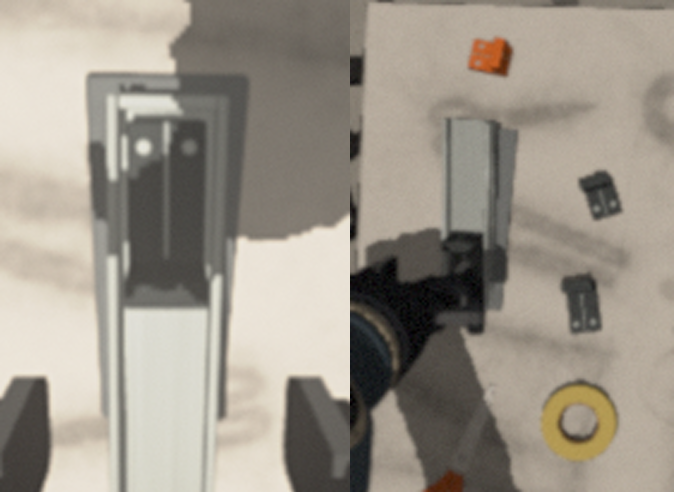

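Run:
```python
from h import *
for n in("top0","t12_raw"):
    im=cv2.imread(f"pics/{n}.png"); print(n); dark(im,(250,160,290,240),90)
s=robot.sense(); f=go(s["tcp_pos"],188.5); f=go([477.7,82.5,110],188.5,frm=f)
```

```text
top0
215 rect [269.3 175.9] [18.2 12.4] 68.2 bbox [261 167  17  19]
301 rect [260.9 220.8] [23.8 14.3] 82.9 bbox [253 209  16  25]
t12_raw
205 rect [269.3 175.7] [17.8 12.4] 67.4 bbox [261 167  17  19]
281 rect [261.1 220.8] [23.2 13.1] 84.8 bbox [254 209  15  24]
shift share [0. 0. 0.] mm [0. 0. 0.] turn share [-0.005   0.0498 -0.0304] deg [ -1.8  17.9 -10.9]
shift share [ 0.0259 -0.1679  0.086 ] mm [  15.5 -100.7   51.6] turn share [0. 0. 0.] deg [0. 0. 0.]
```

carry_out:
  series: "0 0 0 -0.0017 0.0166 -0.0101; 0 0 0 -0.0017 0.0166 -0.0101; 0 0 0 -0.0016 0.0166 -0.0102; 0.0086 -0.056 0.02 0 0 0; 0.0086 -0.056 0.03 0 0 0"

```text
time_s: 21.4
tcp_pos: [479.5, 116.2, 131.1]
eef_rot: [-180.0, 0.3, -171.6]
contact_force: [0.7, -0.1, 0.4]
opening: 0.596
```

carry_out:
  series: "0.0086 -0.056 0.036 0 0 0; 0 0 0 0 0 0; 0 0 0 0 0 0; 0 0 0 0 0 0; 0 0 0 0 0 0"

```text
time_s: 21.9
tcp_pos: [478.7, 84.1, 111.0]
eef_rot: [180.0, 0.4, -171.5]
contact_force: [-0.1, -0.7, -0.9]
opening: 0.597
```

Run:
```python
from h import *
im,s=look("wrist","w13"); print(s["tcp_pos"],s["eef_rot"])
c=np.array([477.7,82.5]); u=np.array([np.cos(np.radians(8.5)),np.sin(np.radians(8.5))]); v=np.array([-u[1],u[0]])
P=[[*(c-43*u-14*v),12],[*(c-43*u+14*v),12],[*(c+5*u-14*v),40],[*(c+5*u+14*v),40]]
print(np.round(proj("wrist",P,s),1)); dark(im,(250,100,400,250),90)
go([477.7,82.5,44],188.5)
```

```text
[478.66356241  84.1407743  110.9654118 ] [ 179.97987481    0.3685387  -171.49864289]
[[296.  157.2]
 [331.6 157.3]
 [294.5 227.1]
 [332.5 227.1]]
437 rect [316. 213.] [22. 36.] 90.0 bbox [298 202  37  23]
362 rect [381.  232.5] [33. 36.] 90.0 bbox [363 216  37  34]
shift share [ 0.0026 -0.0024  0.1118] mm [ 1.5 -1.5 67.1] turn share [0.    0.001 0.   ] deg [0.  0.4 0. ]
```

carry_out:
  series: "0.0033 -0.0005 0.05 0 0 0; 0 0 0.06 0 0 0; 0 0 0 0 0 0; 0 0 0 0 0 0; 0 0 0 0 0 0"

```text
time_s: 22.45
tcp_pos: [477.9, 82.8, 46.3]
eef_rot: [180.0, 0.5, -171.6]
contact_force: [0.2, -0.2, 1.2]
opening: 0.6
```

carry_out:
  series: "0 0 0 0 0 0; 0 0 0 0 0 0; 0 0 0 0 0 0; 0 0 0 0 0 0; 0 0 0 0 0 0"
  gripper: 1

```text
time_s: 22.95
tcp_pos: [477.8, 82.6, 46.4]
eef_rot: [180.0, 0.5, -171.6]
contact_force: [-0.7, 0.7, 6.5]
opening: 0.307
```

carry_out:
  series: "0 0 -0.04 0 0 0; 0 0 -0.08 0 0 0; 0 0 -0.07 0 0 0;0 0 0 0 0 0; 0 0 0 0 0 0"

```text
time_s: 23.45
tcp_pos: [476.5, 82.3, 160.1]
eef_rot: [180.0, 0.5, -171.6]
contact_force: [-0.4, 0.2, -1.1]
opening: 0.307
```

Run:
```python
from h import *
im,s=look("wrist","w14"); print(s["tcp_pos"],s["eef_rot"])
g=im[:,:,:].max(2); print("col profile u=300,335 rows", [(r,int(g[r,305]),int(g[r,312]),int(g[r,330])) for r in range(150,190,2)], [(r,int(g[r,310]),int(g[r,325])) for r in range(256,290,2)])
f=go(s["tcp_pos"],175.6); f=go([615,-66.5,160],175.6,frm=f)
```

```text
[476.52939786  82.28065727 160.14628029] [ 179.9743748     0.50685945 -171.62693892]
col profile u=300,335 rows [(150, 230, 227, 221), (152, 230, 228, 225), (154, 230, 229, 225), (156, 230, 228, 226), (158, 231, 228, 226), (160, 230, 228, 228), (162, 230, 230, 228), (164, 228, 229, 231), (166, 154, 154, 177), (168, 86, 85, 70), (170, 105, 102, 72), (172, 110, 108, 70), (174, 109, 107, 70), (176, 106, 106, 71), (178, 106, 106, 71), (180, 161, 105, 88), (182, 208, 104, 111), (184, 214, 105, 110), (186, 210, 106, 112), (188, 162, 103, 101)] [(256, 62, 62), (258, 62, 60), (260, 63, 62), (262, 63, 58), (264, 62, 61), (266, 61, 60), (268, 68, 58), (270, 208, 99), (272, 232, 123), (274, 224, 122), (276, 222, 124), (278, 223, 124), (280, 225, 126), (282, 229, 123), (284, 230, 141), (286, 229, 194), (288, 229, 223)]
shift share [-0.0016  0.0001 -0.0022] mm [-0.9  0.1 -1.3] turn share [0.0001 0.0009 0.0355] deg [ 0.   0.3 12.8]
shift share [-2.491e-01 -2.295e-01  2.000e-04] mm [-1.495e+02 -1.377e+02  1.000e-01] turn share [0. 0. 0.] deg [0. 0. 0.]
```

Run:
```python
from h import *
print(held(48,166,269)[0])
A=np.array([597.8,-62.9]); u=np.array([np.cos(np.radians(-4.4)),np.sin(np.radians(-4.4))])
print(A+18*u, A+19*u, A+20*u)
```

```text
[22.89220116 43.81508788]
[615.74694954 -64.28094251] [616.74400229 -64.35766153] [617.74105504 -64.43438056]
```

Run:
```python
from h import *
from scipy.optimize import brentq
z0=dict(tcp_pos=np.zeros(3),eef_rot=np.zeros(3))
def cx(L,cz,vn,vf): return brentq(lambda x:proj("wrist",[[x+L/2,0,cz-12]],z0)[0,1]-vn,-20,80),brentq(lambda x:proj("wrist",[[x-L/2,0,cz-40]],z0)[0,1]-vf,-20,80)
print(cx(60,44.3,150,274),cx(48,46.4,166,269))
```

```text
(25.582516240804487, 25.8015070576156) (22.54639995822764, 21.486831754412748)
```

carry_out:
  series: "0 0 0 0 0.0005 0.0178; 0 0 0 0 0.0004 0.0177; -0.0515 -0.0456 0 0 0 0; -0.0515 -0.0456 0 0 0 0; -0.0515 -0.0456 0 0 0 0"

```text
time_s: 24.0
tcp_pos: [561.9, -7.6, 156.8]
eef_rot: [-180.0, -0.2, 175.7]
contact_force: [1.0, 0.6, -0.9]
opening: 0.31
```

carry_out:
  series: "-0.0515 -0.0456 0 0 0 0; -0.0515 -0.0456 0 0 0 0; 0 0 0 0 0 0; 0 0 0 0 0 0; 0 0 0 0 0 0"

```text
time_s: 24.5
tcp_pos: [618.2, -64.8, 157.0]
eef_rot: [179.9, -0.2, 175.7]
contact_force: [-0.3, 0.1, -1.0]
opening: 0.303
```

Run:
```python
from h import *
im,s=look("wrist","w15"); print(s["tcp_pos"],s["eef_rot"])
go([620,-66,107],175.6)
```

```text
[618.16338078 -64.82962608 157.03812693] [179.93794542  -0.21505415 175.66733344]
shift share [-0.0032 -0.0024  0.0842] mm [-1.9 -1.4 50.5] turn share [ 0.0002 -0.0005  0.0003] deg [ 0.1 -0.2  0.1]
```

carry_out:
  series: "-0.0015 0 0.035 0 0 0; 0 0 0.035 0 0 0; 0 0 0 0 0 0; 0 0 0 0 0 0; 0 0 0 0 0 0"

```text
time_s: 25.05
tcp_pos: [621.1, -65.7, 117.9]
eef_rot: [180.0, 0.1, 175.6]
contact_force: [0.6, 0.2, -0.3]
opening: 0.305
```

carry_out:
  series: "0 0 0 0 0 0; 0 0 0 0 0 0; 0 0 0 0 0 0"

```text
time_s: 25.35
tcp_pos: [620.8, -66.2, 117.3]
eef_rot: [180.0, 0.0, 175.6]
contact_force: [-0.1, 0.1, -0.3]
opening: 0.303
```

Good x/y. Lower the last 11 mm.

carry_out:
  series: "0.001 0 0.008 0 0 0; 0 0 0.007 0 0 0; 0 0 0 0 0 0; 0 0 0 0 0 0; 0 0 0 0 0 0"

```text
time_s: 25.85
tcp_pos: [620.0, -66.2, 107.7]
eef_rot: [180.0, -0.0, 175.6]
contact_force: [-0.5, 0.1, -0.3]
opening: 0.307
```

carry_out:
  series: "0 0 0.002 0 0 0; 0 0 0 0 0 0; 0 0 0 0 0 0"

```text
time_s: 26.15
tcp_pos: [619.9, -66.1, 106.5]
eef_rot: [180.0, -0.0, 175.6]
contact_force: [-0.7, 1.5, -0.9]
opening: 0.307
```

carry_out:
  series: "0 0 0.002 0 0 0; 0 0 0 0 0 0; 0 0 0 0 0 0"

```text
time_s: 26.45
tcp_pos: [620.1, -66.1, 106.4]
eef_rot: [180.0, 0.0, 175.6]
contact_force: [-1.6, -1.0, 5.4]
opening: 0.305
```

Touching. Release, rise, and check the lengthwise position numerically.

carry_out:
  series: "0 0 0 0 0 0; 0 0 0 0 0 0; 0 0 0 0 0 0"
  gripper: -0.2

```text
time_s: 26.75
tcp_pos: [619.8, -66.1, 105.1]
eef_rot: [180.0, -0.0, 175.6]
contact_force: [-0.4, 0.3, 0.6]
opening: 0.6
```

carry_out:
  series: "0 0 -0.02 0 0 0; 0 0 -0.06 0 0 0; 0 0 -0.04 0 0 0; 0 0 0 0 0 0; 0 0 0 0 0 0"

```text
time_s: 27.25
tcp_pos: [620.1, -66.2, 178.2]
eef_rot: [180.0, 0.1, 175.6]
contact_force: [-1.1, -1.5, -0.5]
opening: 0.603
```

Run:
```python
from h import *
im,s=look("wrist","w16"); print(s["tcp_pos"],s["eef_rot"])
A=np.array([598.0,-62.9]); u=np.array([np.cos(np.radians(-4.4)),np.sin(np.radians(-4.4))]);v=np.array([-u[1],u[0]])
P=[[*(A-24*u-14*v),72],[*(A-24*u+14*v),72],[*(A+24*u-14*v),100],[*(A+24*u+14*v),100]]
print(np.round(proj("wrist",P,s),1))
g=im.max(2)
dark(im,(285,110,355,250),85)
for u0 in (308,330): print(u0,[(r,int(g[r,u0])) for r in range(136,168,2)],[(r,int(g[r,u0])) for r in range(212,236,2)])
go([468.7,-53.4,s["tcp_pos"][2]],175.6)
```

```text
[620.14899877 -66.15583117 178.23505656] [1.79964933e+02 8.30225992e-02 1.75595124e+02]
[[300.2 154.4]
 [334.7 154.4]
 [299.1 221.8]
 [335.9 221.8]]
69 rect [329.  146.5] [19.  6.] 90.0 bbox [326 137   7  20]
288 rect [296.5 169.4] [10.5 39.6] 5.0 bbox [290 150  14  40]
972 rect [333.2 199.2] [47.4 68.5] 37.3 bbox [296 159  59  67]
308 [(136, 123), (138, 151), (140, 186), (142, 185), (144, 184), (146, 184), (148, 183), (150, 184), (152, 182), (154, 138), (156, 88), (158, 98), (160, 95), (162, 109), (164, 179), (166, 203)] [(212, 93), (214, 94), (216, 95), (218, 95), (220, 93), (222, 86), (224, 87), (226, 91), (228, 107), (230, 150), (232, 163), (234, 206)]
330 [(136, 126), (138, 93), (140, 83), (142, 81), (144, 86), (146, 83), (148, 84), (150, 84), (152, 79), (154, 74), (156, 83), (158, 95), (160, 95), (162, 93), (164, 115), (166, 149)] [(212, 87), (214, 90), (216, 84), (218, 65), (220, 62), (222, 82), (224, 113), (226, 116), (228, 115), (230, 114), (232, 115), (234, 115)]
shift share [ 0.2522  0.0017 -0.0016] mm [151.3   1.   -1. ] turn share [ 0.0001 -0.0001  0.    ] deg [ 0. -0.  0.]
```

carry_out:
  series: "0.0637 0.0005 0 0 0 0; 0.0637 0.0005 0 0 0 0; 0.0637 0.0005 0 0 0 0; 0.0637 0 0 0 0 0; 0 0 0 0 0 0"
  gripper: -1

```text
time_s: 27.8
tcp_pos: [461.1, -53.3, 175.4]
eef_rot: [180.0, -0.5, 175.6]
contact_force: [0.5, 0.3, -0.0]
opening: 0.997
```

carry_out:
  series: "0 0 0.06 0 0 0; 0 0 0.06 0 0 0; 0 0 0 0 0 0; 0 0 0 0 0 0; 0 0 0 0 0 0"

```text
time_s: 28.3
tcp_pos: [468.8, -53.7, 106.4]
eef_rot: [180.0, 0.1, 175.6]
contact_force: [1.0, 0.5, 0.2]
opening: 0.999
```

carry_out:
  series: "0.0015 0 0.042 0 0 0; 0 0 0.041 0 0 0; 0 0 0 0 0 0; 0 0 0 0 0 0; 0 0 0 0 0 0"

```text
time_s: 28.8
tcp_pos: [468.0, -53.5, 57.1]
eef_rot: [180.0, 0.2, 175.6]
contact_force: [-0.1, -0.3, 0.3]
opening: 0.999
```

carry_out:
  series: "0 0 0 0 0 0; 0 0 0 0 0 0; 0 0 0 0 0 0; 0 0 0 0 0 0; 0 0 0 0 0 0"
  gripper: 0.1

```text
time_s: 29.3
tcp_pos: [467.0, -54.8, 57.0]
eef_rot: [-180.0, 0.1, 175.5]
contact_force: [-2.2, -3.3, 12.1]
opening: 0.458
```

carry_out:
  series: "0 0 0 0 0 0; 0 0 0 0 0 0; 0 0 0 0 0 0; 0 0 0 0 0 0"
  gripper: -1

```text
time_s: 29.7
tcp_pos: [466.6, -53.0, 55.4]
eef_rot: [180.0, -0.0, 175.6]
contact_force: [0.2, 0.4, -0.1]
opening: 1.0
```

carry_out:
  series: "0 0 -0.05 0 0 0; 0 0 -0.08 0 0 0; 0 0 -0.08 0 0 0; 0 0 0 0 0 0; 0 0 0 0 0 0"

```text
time_s: 30.2
tcp_pos: [467.1, -53.2, 182.5]
eef_rot: [179.9, 0.1, 175.6]
contact_force: [-0.4, -0.2, 0.2]
opening: 1.003
```

Run:
```python
from h import *
im,s=look("wrist","w17"); print(s["tcp_pos"],s["eef_rot"])
for n in("w6_raw","w17_raw"):
    g=cv2.imread(f"pics/{n}.png").max(2); r=200; print(n,[int(x) for x in g[r,280:350:2]])
```

```text
[467.09647635 -53.20811191 182.49781288] [1.79940173e+02 1.36182648e-01 1.75616438e+02]
w6_raw [138, 140, 140, 139, 138, 130, 75, 58, 64, 58, 54, 53, 69, 77, 77, 83, 90, 87, 87, 85, 70, 77, 76, 57, 46, 51, 54, 47, 47, 62, 76, 100, 106, 93, 73]
w17_raw [137, 136, 136, 136, 137, 130, 75, 58, 61, 60, 54, 51, 69, 75, 75, 83, 91, 87, 88, 85, 72, 75, 75, 55, 46, 53, 54, 46, 46, 60, 81, 110, 96, 78, 72]
```

Handle profile is identical to the earlier locked state. Release the lever.

carry_out:
  series: "0 0 0 0 0.0208 0; 0 0 0 0 0.0208 0; -0.0128 0 0.067 0 0 0; -0.0127 0 0.067 0 0 0; 0 0 0 0 0 0"
  gripper: 1

```text
time_s: 30.75
tcp_pos: [455.4, -52.5, 94.6]
eef_rot: [-180.0, -15.8, 175.6]
contact_force: [-1.6, 0.7, 0.4]
opening: 0.147
```

carry_out:
  series: "0 0 0 0 0 0; 0 0 0 0 0 0"

```text
time_s: 30.95
tcp_pos: [461.6, -53.1, 101.0]
eef_rot: [180.0, -14.9, 175.6]
contact_force: [0.9, 0.8, 0.3]
opening: 0.001
```

carry_out:
  series: "0.0145 0 0.0039 0 0 0; 0.0145 0 0.0039 0 0 0; 0.0145 0 0.0039 0 0 0; 0.0145 0 0.0039 0 0 0; 0.0145 0 0.0039 0 0 0"

```text
time_s: 31.45
tcp_pos: [414.3, -49.4, 100.3]
eef_rot: [180.0, -15.0, 175.6]
contact_force: [-0.4, -0.2, -0.7]
opening: -0.003
```

carry_out:
  series: "0 0 0 0 0 0; 0 0 0 0 0 0"

```text
time_s: 31.65
tcp_pos: [415.4, -49.4, 99.9]
eef_rot: [180.0, -15.0, 175.6]
contact_force: [-0.5, -1.2, 0.3]
opening: 0.0
```

carry_out:
  series: "0.0173 0 -0.0645 0 0 0; 0.0172 0 -0.0645 0 0 0; 0 0 0 0 -0.0208 0; 0 0 0 0 -0.0208 0; -0.069 -0.0006 0 0 0 0"
  gripper: -0.2

```text
time_s: 32.15
tcp_pos: [441.4, -52.7, 176.2]
eef_rot: [179.9, -1.0, 175.5]
contact_force: [-0.1, -0.6, 0.4]
opening: 0.604
```

carry_out:
  series: "-0.069 -0.0006 0 0 0 0; -0.069 -0.0006 0 0 0 0; -0.069 -0.0006 0 0 0 0; -0.067 -0.0006 0 0 0 0; 0 0 0 0 0 0"

```text
time_s: 32.65
tcp_pos: [625.5, -67.1, 179.2]
eef_rot: [-180.0, 0.2, 175.6]
contact_force: [-0.4, 0.5, 0.3]
opening: 0.602
```

carry_out:
  series: "0 0 0 0 0 0; 0 0 0 0 0 0"

```text
time_s: 32.85
tcp_pos: [619.6, -67.1, 179.4]
eef_rot: [180.0, -0.1, 175.6]
contact_force: [-0.7, 0.3, -0.9]
opening: 0.6
```

Run:
```python
from h import *
im,s=look("wrist","w18"); print(s["tcp_pos"],s["eef_rot"])
for n,r in(("w8_raw",170),("w18_raw",170),("w16_raw",170),("w18_raw",20),("w16_raw",20)):
    g=cv2.imread(f"pics/{n}.png").max(2); print(n,r,[int(x) for x in g[r,270:366:3]])
g=im.max(2); print([(r,int(g[r,308])) for r in range(146,168,2)],[(r,int(g[r,308])) for r in range(212,236,2)])
A=np.array([598.0,-62.9]); u=np.array([np.cos(np.radians(-4.4)),np.sin(np.radians(-4.4))])
print(proj("wrist",[[*(A-24*u),72],[*(A+24*u),100]],s)); go([620,-66.5,107],175.6)
```

```text
[619.62715781 -67.13686106 179.44045837] [ 1.79976346e+02 -1.10934037e-01  1.75586535e+02]
w8_raw 170 [221, 219, 171, 176, 159, 174, 171, 132, 85, 84, 84, 100, 100, 98, 95, 110, 139, 94, 92, 96, 94, 82, 81, 91, 120, 171, 164, 142, 166, 145, 199, 140]
w18_raw 170 [220, 219, 176, 176, 169, 174, 175, 140, 86, 86, 88, 103, 188, 161, 93, 111, 129, 94, 141, 187, 115, 84, 81, 102, 133, 171, 165, 149, 168, 143, 212, 210]
w16_raw 170 [220, 214, 170, 178, 165, 173, 167, 95, 87, 85, 83, 97, 117, 116, 94, 102, 150, 94, 100, 131, 98, 85, 81, 113, 157, 168, 163, 162, 167, 125, 214, 171]
w18_raw 20 [218, 147, 84, 57, 59, 56, 52, 75, 78, 78, 136, 139, 137, 136, 163, 177, 175, 170, 84, 75, 96, 138, 136, 134, 135, 65, 52, 54, 51, 46, 75, 109]
w16_raw 20 [196, 126, 57, 58, 59, 54, 56, 77, 77, 93, 138, 137, 137, 121, 180, 172, 163, 149, 73, 83, 138, 142, 137, 138, 117, 50, 54, 54, 48, 57, 81, 172]
[(146, 180), (148, 181), (150, 180), (152, 178), (154, 176), (156, 122), (158, 90), (160, 100), (162, 97), (164, 111), (166, 182)] [(212, 82), (214, 95), (216, 95), (218, 93), (220, 93), (222, 92), (224, 86), (226, 90), (228, 97), (230, 175), (232, 206), (234, 207)]
[[318.74339852 155.24928422]
 [318.86654513 222.15194438]]
shift share [-0.0008  0.0011  0.1213] mm [-0.5  0.7 72.8] turn share [ 0.0001 -0.0002 -0.0001] deg [ 0.  -0.1 -0. ]
```

carry_out:
  series: "0.001 0.001 0.062 0 0 0; 0 0 0.061 0 0 0; 0 0 0 0 0 0; 0 0 0 0 0 0; 0 0 0 0 0 0"

```text
time_s: 33.4
tcp_pos: [621.5, -66.7, 108.4]
eef_rot: [180.0, 0.2, 175.6]
contact_force: [0.7, -0.2, -0.7]
opening: 0.602
```

carry_out:
  series: "0 0 0 0 0 0; 0 0 0 0 0 0; 0 0 0 0 0 0; 0 0 0 0 0 0"
  gripper: 1

```text
time_s: 33.8
tcp_pos: [621.5, -66.7, 108.2]
eef_rot: [180.0, 0.2, 175.6]
contact_force: [-0.9, -0.3, 6.4]
opening: 0.305
```

carry_out:
  series: "0 0 -0.04 0 0 0; 0 0 -0.08 0 0 0; 0 0 -0.04 0 0 0; 0 0 0 0 0 0; 0 0 0 0 0 0"

```text
time_s: 34.3
tcp_pos: [620.2, -66.4, 202.6]
eef_rot: [180.0, 0.0, 175.6]
contact_force: [-0.4, -0.5, -1.9]
opening: 0.304
```

Run:
```python
from h import *
im,s=look("wrist","w19"); print(s["tcp_pos"],s["eef_rot"])
g=im.max(2); print([(r,int(g[r,308]),int(g[r,328])) for r in range(152,180,2)])
f=go(s["tcp_pos"],177.2); f=go([600,182,230],177.2,frm=f); f=go(f[0],177.2,-18,frm=f); f=go(chute(95,60,24,48.5),177.2,-18,frm=f)
```

```text
[620.19644943 -66.39674711 202.63134191] [1.79958359e+02 4.67676345e-02 1.75600814e+02]
[(152, 185, 83), (154, 183, 84), (156, 181, 81), (158, 182, 84), (160, 182, 83), (162, 181, 81), (164, 139, 75), (166, 71, 70), (168, 91, 90), (170, 99, 93), (172, 97, 96), (174, 96, 94), (176, 98, 93), (178, 96, 127)]
shift share [-0.0011 -0.0001 -0.002 ] mm [-0.7 -0.1 -1.2] turn share [ 0.0001 -0.0002 -0.0044] deg [ 0.  -0.1 -1.6]
shift share [ 0.0538  0.4119 -0.0456] mm [ 32.3 247.1 -27.4] turn share [0. 0. 0.] deg [0. 0. 0.]
shift share [0. 0. 0.] mm [0. 0. 0.] turn share [ 0.   -0.05  0.  ] deg [  0. -18.   0.]
shift share [ 0.1333 -0.0043  0.0934] mm [80.  -2.6 56.1] turn share [0. 0. 0.] deg [0. 0. 0.]
```

carry_out:
  series: "0 0 0 0 0 -0.0044; 0.009 0.0687 -0.0076 0 0 0; 0.009 0.0687 -0.0076 0 0 0; 0.009 0.0687 -0.0076 0 0 0; 0.009 0.0687 -0.0076 0 0 0"

```text
time_s: 34.85
tcp_pos: [605.9, 100.6, 219.1]
eef_rot: [-180.0, -0.1, 177.2]
contact_force: [0.3, 0.2, -0.2]
opening: 0.305
```

carry_out:
  series: "0.009 0.0686 -0.0076 0 0 0; 0.009 0.0686 -0.0076 0 0 0; 0 0 0 0 -0.0167 0; 0 0 0 0 -0.0167 0; 0 0 0 0 -0.0166 0"

```text
time_s: 35.35
tcp_pos: [599.5, 182.3, 228.3]
eef_rot: [-180.0, 18.1, 177.3]
contact_force: [0.6, -0.3, -0.6]
opening: 0.305
```

carry_out:
  series: "0.0444 -0.0014 0.031 0 0 0; 0.0444 -0.0014 0.031 0 0 0; 0.0444 -0.0014 0.031 0 0 0; 0 0 0 0 0 0; 0 0 0 0 0 0"

```text
time_s: 35.85
tcp_pos: [541.3, 182.4, 151.3]
eef_rot: [-180.0, 17.9, 177.3]
contact_force: [0.6, -0.6, 0.1]
opening: 0.304
```

carry_out:
  series: "0 0 0 0 0 0; 0 0 0 0 0 0"

```text
time_s: 36.05
tcp_pos: [543.0, 182.6, 153.1]
eef_rot: [179.9, 18.1, 177.1]
contact_force: [0.2, 0.5, -1.1]
opening: 0.305
```

Run:
```python
from h import *
im,s=look("wrist","w20"); print(s["tcp_pos"],s["eef_rot"])
f=go(chute(95,60,23.6,48.2,1.4),177.2,-18); f=go(chute(95,12,23.6,48.2,1.4),177.2,-18,frm=f)
g=im.max(2); print("row180",[int(x) for x in g[180,280:360:2]]); print("row140",[int(x) for x in g[140,280:360:2]])
```

```text
[542.97494226 182.59138045 153.12456952] [179.90017812  18.144868   177.11931537]
shift share [ 0.0036 -0.0009  0.0013] mm [ 2.1 -0.6  0.8] turn share [ 0.0002  0.0003 -0.0002] deg [ 0.1  0.1 -0.1]
shift share [ 0.   -0.    0.08] mm [ 0. -0. 48.] turn share [0. 0. 0.] deg [0. 0. 0.]
row180 [234, 234, 211, 156, 136, 119, 104, 107, 85, 93, 116, 119, 114, 90, 70, 71, 72, 77, 107, 77, 70, 69, 69, 87, 111, 113, 111, 89, 67, 67, 83, 89, 92, 122, 126, 123, 127, 127, 126, 127]
row140 [221, 179, 158, 160, 203, 216, 168, 107, 106, 111, 112, 111, 109, 110, 109, 107, 80, 71, 68, 68, 69, 69, 66, 68, 66, 67, 68, 67, 75, 111, 113, 102, 84, 83, 104, 127, 128, 125, 126, 125]
```

carry_out:
  series: "0.002 -0.001 0.028 0 0 0; 0 0 0.028 0 0 0; 0 0 0.026 0 0 0; 0 0 0 0 0 0; 0 0 0 0 0 0"

```text
time_s: 36.6
tcp_pos: [555.8, 181.0, 105.1]
eef_rot: [180.0, 18.0, 177.1]
contact_force: [-0.6, 0.5, 0.2]
opening: 0.306
```

carry_out:
  series: "0 0 0 0 0 0; 0 0 0 0 0 0"

```text
time_s: 36.8
tcp_pos: [555.7, 181.4, 105.7]
eef_rot: [179.9, 18.1, 177.2]
contact_force: [-0.2, -0.4, -1.1]
opening: 0.306
```

Run:
```python
from h import *
s=robot.sense(); print(s["tcp_pos"],s["eef_rot"],s["contact_force"])
go(chute(95,0,23.6,48.2,1.4),177.2,-18)
```

```text
[555.68094113 181.43064285 105.67824366] [179.91308214  18.07843776 177.1613843 ] [-0.24454355 -0.38622879 -1.10856509]
shift share [-0.0001 -0.0002  0.0197] mm [-0.1 -0.1 11.8] turn share [ 0.0002  0.0002 -0.0001] deg [ 0.1  0.1 -0. ]
```

carry_out:
  series: "0 0 0.006 0 0 0; 0 0 0.006 0 0 0; 0 0 0.002 0 0 0; 0 0 0 0 0 0; 0 0 0 0 0 0"

```text
time_s: 37.3
tcp_pos: [557.9, 181.0, 96.6]
eef_rot: [180.0, 18.0, 177.2]
contact_force: [-0.1, -1.2, -0.7]
opening: 0.305
```

carry_out:
  series: "0 0 0.003 0 0 0; 0 0 0 0 0 0; 0 0 0 0 0 0"

```text
time_s: 37.6
tcp_pos: [558.4, 181.0, 94.9]
eef_rot: [180.0, 18.0, 177.2]
contact_force: [0.1, -0.7, -0.2]
opening: 0.307
```

carry_out:
  series: "0 0 0.002 0 0 0; 0 0 0 0 0 0; 0 0 0 0 0 0"

```text
time_s: 37.9
tcp_pos: [558.8, 181.0, 94.1]
eef_rot: [180.0, 18.0, 177.2]
contact_force: [-1.4, -0.8, 3.4]
opening: 0.305
```

carry_out:
  series: "0 0 0 0 0 0; 0 0 0 0 0 0; 0 0 0 0 0 0; 0 0 0 0 0 0"
  gripper: -0.2

```text
time_s: 38.3
tcp_pos: [558.8, 180.9, 93.7]
eef_rot: [180.0, 18.0, 177.2]
contact_force: [1.0, -0.2, -0.2]
opening: 0.599
```

carry_out:
  series: "0 0 -0.03 0 0 0; 0 0 -0.06 0 0 0; 0 0 -0.06 0 0 0; 0 0 0 0 0 0; 0 0 0 0 0 0"

```text
time_s: 38.8
tcp_pos: [531.1, 182.6, 180.1]
eef_rot: [179.9, 18.1, 177.2]
contact_force: [-0.4, -0.6, -0.3]
opening: 0.593
```

Run:
```python
from h import *
im,s=look("wrist","w21"); print(s["tcp_pos"],s["eef_rot"])
t,_=look("top","t21"); dark(t,(250,100,300,240),90); print("chute"); dark(im,(270,40,370,250),75)
M=(R.from_euler('z',CY,degrees=True)*R.from_euler('y',-18,degrees=True)).as_matrix()
P=[C0+M@np.array(q) for q in [(4,0,12),(64,0,40),(64,0,12),(112,0,40)]]; print(np.round(proj("wrist",P,s),1))
a=cv2.resize(im[0:290,230:400],None,fx=1.8,fy=1.8,interpolation=cv2.INTER_CUBIC)
b=cv2.resize(t[95:300,165:300],None,fx=2.5,fy=2.5,interpolation=cv2.INTER_CUBIC)
h=min(len(a),len(b)); cv2.imwrite("pics/c21.png",np.hstack([a[:h],b[:h]]))
f=go(s["tcp_pos"],199.7); f=go([570,70,112],199.7,frm=f)
```

```text
[531.12463147 182.55083681 180.0965821 ] [179.90162934  18.07058215 177.1668613 ]
201 rect [269.2 175.8] [17.8 12.2] 67.4 bbox [261 167  16  19]
chute
874 rect [318.2 107.8] [73.3 29.8] 88.2 bbox [304  71  31  74]
1141 rect [316.  177.5] [51. 28.] 90.0 bbox [302 152  29  52]
[[317.   68.2]
 [317.1 144.5]
 [316.9 142.6]
 [317.  204.1]]
shift share [-0.0017  0.001  -0.0024] mm [-1.   0.6 -1.5] turn share [-0.0099  0.0491 -0.0621] deg [ -3.6  17.7 -22.3]
shift share [ 0.0022 -0.1984  0.1135] mm [   1.3 -119.1   68.1] turn share [0. 0. 0.] deg [0. 0. 0.]
```

carry_out:
  series: "0 0 0 -0.0025 0.0123 -0.0155; 0 0 0 -0.0025 0.0123 -0.0155; 0 0 0 -0.0025 0.0123 -0.0155; 0 0 0 -0.0024 0.0122 -0.0156; 0.0007 -0.066 0.02 0 0 0"

```text
time_s: 39.4
tcp_pos: [545.3, 150.3, 166.8]
eef_rot: [179.7, 0.2, -159.7]
contact_force: [0.1, 0.1, -0.1]
opening: 0.595
```

carry_out:
  series: "0.0007 -0.066 0.046 0 0 0; 0.0007 -0.066 0.046 0 0 0; 0 0 0 0 0 0; 0 0 0 0 0 0; 0 0 0 0 0 0"

```text
time_s: 39.9
tcp_pos: [569.8, 71.4, 111.6]
eef_rot: [179.9, 0.1, -160.2]
contact_force: [0.4, 0.8, -0.3]
opening: 0.598
```

Run:
```python
from h import *
im,s=look("wrist","w22"); print(s["tcp_pos"],s["eef_rot"])
c=np.array([570.2,69.4]); u=np.array([np.cos(np.radians(19.7)),np.sin(np.radians(19.7))]); v=np.array([-u[1],u[0]])
P=[[*(c-31*u-14*v),12],[*(c-31*u+14*v),12],[*(c+5*u-14*v),40],[*(c+5*u+14*v),40]]
print(np.round(proj("wrist",P,s),1)); dark(im,(270,130,370,250),95)
g=im.max(2); print([(r,int(g[r,308]),int(g[r,322])) for r in range(150,240,3)])
print("row172",[(x,int(g[172,x])) for x in range(284,350,3)])
```

```text
[569.84037116  71.41328199 111.60607606] [ 1.79908826e+02  6.90412728e-02 -1.60185901e+02]
[[295.7 173.8]
 [330.6 173.9]
 [293.8 228.2]
 [331.7 228.3]]
485 rect [314.5 218. ] [22. 35.] 90.0 bbox [297 207  36  23]
[(150, 230, 227), (153, 232, 227), (156, 233, 227), (159, 233, 227), (162, 233, 228), (165, 233, 230), (168, 234, 232), (171, 234, 235), (174, 122, 131), (177, 111, 107), (180, 113, 110), (183, 113, 129), (186, 139, 206), (189, 115, 151), (192, 109, 108), (195, 107, 109), (198, 110, 106), (201, 109, 106), (204, 107, 105), (207, 92, 94), (210, 80, 77), (213, 82, 76), (216, 84, 77), (219, 103, 103), (222, 108, 104), (225, 106, 92), (228, 104, 73), (231, 131, 129), (234, 132, 133), (237, 133, 130)]
row172 [(284, 235), (287, 235), (290, 235), (293, 234), (296, 235), (299, 231), (302, 228), (305, 228), (308, 230), (311, 228), (314, 229), (317, 230), (320, 230), (323, 229), (326, 228), (329, 226), (332, 230), (335, 230), (338, 230), (341, 229), (344, 228), (347, 226)]
```

carry_out:
  series: "0.001 -0.002 0.05 0 0 0; 0 0 0.06 0 0 0; 0 0 0 0 0 0; 0 0 0 0 0 0; 0 0 0 0 0 0"

```text
time_s: 40.45
tcp_pos: [571.3, 69.8, 48.1]
eef_rot: [180.0, 0.3, -160.2]
contact_force: [-0.2, 0.7, 0.2]
opening: 0.597
```

carry_out:
  series: "0 0 0 0 0 0; 0 0 0 0 0 0; 0 0 0 0 0 0; 0 0 0 0 0 0; 0 0 0 0 0 0"
  gripper: 1

```text
time_s: 40.95
tcp_pos: [571.2, 69.3, 48.0]
eef_rot: [180.0, 0.3, -160.3]
contact_force: [-1.0, 0.4, 5.8]
opening: 0.311
```

carry_out:
  series: "0 0 -0.04 0 0 0; 0 0 -0.08 0 0 0; 0 0 -0.07 0 0 0;0 0 0 0 0 0; 0 0 0 0 0 0"

```text
time_s: 41.45
tcp_pos: [570.3, 68.8, 161.8]
eef_rot: [180.0, 0.3, -160.3]
contact_force: [-0.3, 0.1, -1.6]
opening: 0.301
```

Run:
```python
from h import *
from scipy.optimize import brentq
im,s=look("wrist","w23"); print(s["tcp_pos"],s["eef_rot"])
g=im.max(2); print([(r,int(g[r,308]),int(g[r,328])) for r in range(160,204,2)],[(r,int(g[r,310]),int(g[r,325])) for r in range(256,290,2)])
z0=dict(tcp_pos=np.zeros(3),eef_rot=np.zeros(3))
for r in range(176,196,2): print(r, round(brentq(lambda x:proj("wrist",[[x+18,0,46-12]],z0)[0,1]-r,-20,80),1),end="; ")
f=go(s["tcp_pos"],175.6); f=go([613.5,-66,160],175.6,frm=f)
```

```text
[570.32839481  68.79636138 161.8013682 ] [ 179.98118509    0.28986131 -160.27579749]
[(160, 227, 222), (162, 227, 222), (164, 226, 223), (166, 227, 222), (168, 228, 221), (170, 227, 221), (172, 227, 223), (174, 227, 222), (176, 226, 223), (178, 227, 224), (180, 227, 224), (182, 228, 224), (184, 227, 223), (186, 229, 212), (188, 189, 144), (190, 88, 81), (192, 85, 80), (194, 100, 94), (196, 104, 99), (198, 100, 100), (200, 103, 99), (202, 99, 95)] [(256, 60, 60), (258, 62, 61), (260, 65, 58), (262, 62, 59), (264, 63, 59), (266, 62, 56), (268, 62, 60), (270, 61, 60), (272, 95, 86), (274, 117, 114), (276, 117, 115), (278, 118, 114), (280, 119, 115), (282, 120, 116), (284, 120, 114), (286, 122, 116), (288, 119, 120)]
176 22.9; 178 21.7; 180 20.6; 182 19.4; 184 18.2; 186 17.1; 188 15.9; 190 14.7; 192 13.6; 194 12.4; shift share [-0.0016 -0.0004 -0.0026] mm [-1.  -0.2 -1.5] turn share [0.0002 0.0003 0.067 ] deg [ 0.1  0.1 24.1]
shift share [-0.089  -0.2185  0.003 ] mm [ -53.4 -131.1    1.8] turn share [0. 0. 0.] deg [0. 0. 0.]
```

carry_out:
  series: "0 0 0 0 0 0.0223; 0 0 0 0 0 0.0223; 0 0 0 0 0 0.0224; -0.0222 -0.0545 0 0 0 0; -0.0222 -0.0545 0 0 0 0"

```text
time_s: 42.0
tcp_pos: [590.3, 2.3, 158.1]
eef_rot: [179.9, -0.1, 175.8]
contact_force: [0.2, -0.3, -0.3]
opening: 0.302
```

carry_out:
  series: "-0.0222 -0.0545 0 0 0 0; -0.0222 -0.0545 0 0 0 0; 0 0 0 0 0 0; 0 0 0 0 0 0; 0 0 0 0 0 0"

```text
time_s: 42.5
tcp_pos: [612.1, -64.2, 158.7]
eef_rot: [179.9, -0.1, 175.7]
contact_force: [0.4, 0.2, -1.7]
opening: 0.306
```

carry_out:
  series: "0 0 0.035 0 0 0; 0 0 0.035 0 0 0; 0 0 0 0 0 0; 0 0 0 0 0 0; 0 0 0 0 0 0"

```text
time_s: 43.0
tcp_pos: [613.7, -65.1, 119.1]
eef_rot: [179.9, 0.2, 175.7]
contact_force: [0.7, -0.1, -0.4]
opening: 0.304
```

carry_out:
  series: "0 0 0 0 0 0; 0 0 0 0 0 0"

```text
time_s: 43.2
tcp_pos: [613.5, -65.7, 119.0]
eef_rot: [179.9, 0.2, 175.6]
contact_force: [0.6, -0.3, -1.2]
opening: 0.305
```

Run:
```python
from h import *
s=robot.sense(); print(s["tcp_pos"],s["eef_rot"]); go([613.6,-65.7,109],175.6)
```

```text
[613.46326893 -65.68444443 118.95675031] [1.79914461e+02 1.71952322e-01 1.75614489e+02]
shift share [-0.0002 -0.      0.0166] mm [-0.1 -0.  10. ] turn share [0.0002 0.0005 0.    ] deg [0.1 0.2 0. ]
```

carry_out:
  series: "-0.0005 0 0.008 0 0 0; 0 0 0.007 0 0 0; 0 0 0 0 0 0; 0 0 0 0 0 0; 0 0 0 0 0 0"

```text
time_s: 43.7
tcp_pos: [613.3, -65.8, 109.0]
eef_rot: [179.9, 0.1, 175.6]
contact_force: [-0.6, 0.1, -0.6]
opening: 0.3
```

carry_out:
  series: "0 0 0.002 0 0 0; 0 0 0 0 0 0; 0 0 0 0 0 0"

```text
time_s: 44.0
tcp_pos: [613.5, -65.8, 108.1]
eef_rot: [179.9, 0.1, 175.6]
contact_force: [0.2, -0.1, 0.4]
opening: 0.305
```

carry_out:
  series: "0 0 0.002 0 0 0; 0 0 0 0 0 0; 0 0 0 0 0 0"

```text
time_s: 44.3
tcp_pos: [613.8, -65.8, 108.0]
eef_rot: [179.9, 0.1, 175.6]
contact_force: [-2.3, 0.3, 7.4]
opening: 0.3
```

carry_out:
  series: "0 0 0 0 0 0; 0 0 0 0 0 0; 0 0 0 0 0 0"
  gripper: -0.2

```text
time_s: 44.6
tcp_pos: [613.1, -65.7, 106.3]
eef_rot: [179.9, 0.1, 175.6]
contact_force: [-0.4, 0.7, 0.0]
opening: 0.599
```

carry_out:
  series: "0 0 -0.02 0 0 0; 0 0 -0.06 0 0 0; 0 0 -0.04 0 0 0; 0 0 0 0 0 0; 0 0 0 0 0 0"

```text
time_s: 45.1
tcp_pos: [613.4, -65.8, 179.6]
eef_rot: [179.9, 0.2, 175.6]
contact_force: [-0.7, -1.1, -0.4]
opening: 0.599
```

Run:
```python
from h import *
im,s=look("wrist","w24"); print(s["tcp_pos"],s["eef_rot"])
A=np.array([598.0,-62.9]); u=np.array([np.cos(np.radians(-4.4)),np.sin(np.radians(-4.4))])
print(np.round(proj("wrist",[[*(A-18*u),72],[*(A+18*u),100]],s),1))
g=im.max(2)
for u0 in (308,328): print(u0,[(r,int(g[r,u0])) for r in range(148,180,2)],[(r,int(g[r,u0])) for r in range(206,236,2)])
go([468.7,-53.4,s["tcp_pos"][2]],175.6)
```

```text
[613.40574106 -65.80191841 179.55863823] [1.79911706e+02 1.66654769e-01 1.75612579e+02]
[[317.5 169.6]
 [317.6 222. ]]
308 [(148, 184), (150, 179), (152, 180), (154, 181), (156, 179), (158, 180), (160, 179), (162, 181), (164, 176), (166, 178), (168, 178), (170, 159), (172, 87), (174, 90), (176, 95), (178, 96)] [(206, 65), (208, 65), (210, 67), (212, 71), (214, 88), (216, 95), (218, 93), (220, 92), (222, 92), (224, 75), (226, 87), (228, 87), (230, 82), (232, 88), (234, 125)]
328 [(148, 84), (150, 81), (152, 80), (154, 79), (156, 79), (158, 81), (160, 81), (162, 80), (164, 81), (166, 82), (168, 82), (170, 76), (172, 68), (174, 85), (176, 92), (178, 92)] [(206, 62), (208, 63), (210, 59), (212, 63), (214, 83), (216, 86), (218, 70), (220, 62), (222, 63), (224, 70), (226, 108), (228, 115), (230, 116), (232, 115), (234, 115)]
shift share [ 0.241   0.0021 -0.002 ] mm [144.6   1.3  -1.2] turn share [0.0002 0.0001 0.    ] deg [0.1 0.  0. ]
```

carry_out:
  series: "0.0608 0.0005 0 0 0 0; 0.0608 0.0005 0 0 0 0; 0.0608 0.0005 0 0 0 0; 0.0608 0.0003 0 0 0 0; 0 0 0 0 0 0"
  gripper: -1

```text
time_s: 45.65
tcp_pos: [461.6, -53.3, 176.6]
eef_rot: [179.9, -0.4, 175.6]
contact_force: [1.2, -0.2, -0.1]
opening: 0.997
```

carry_out:
  series: "0 0 0.06 0 0 0; 0 0 0.06 0 0 0; 0 0 0 0 0 0; 0 0 0 0 0 0; 0 0 0 0 0 0"

```text
time_s: 46.15
tcp_pos: [469.1, -53.6, 107.5]
eef_rot: [179.9, 0.2, 175.6]
contact_force: [1.1, -0.4, 0.7]
opening: 1.003
```

carry_out:
  series: "0.001 0 0.043 0 0 0; 0 0 0.043 0 0 0; 0 0 0 0 0 0; 0 0 0 0 0 0; 0 0 0 0 0 0"

```text
time_s: 46.65
tcp_pos: [468.7, -53.5, 56.4]
eef_rot: [179.9, 0.3, 175.6]
contact_force: [0.1, 0.1, 0.3]
opening: 1.002
```

carry_out:
  series: "0 0 0 0 0 0; 0 0 0 0 0 0; 0 0 0 0 0 0; 0 0 0 0 0 0; 0 0 0 0 0 0"
  gripper: 0.1

```text
time_s: 47.15
tcp_pos: [467.7, -54.9, 56.4]
eef_rot: [180.0, 0.2, 175.5]
contact_force: [-3.6, -3.5, 11.7]
opening: 0.457
```

carry_out:
  series: "0 0 0 0 0 0; 0 0 0 0 0 0; 0 0 0 0 0 0; 0 0 0 0 0 0"
  gripper: -1

```text
time_s: 47.55
tcp_pos: [467.4, -53.0, 54.7]
eef_rot: [179.9, 0.1, 175.6]
contact_force: [-0.4, -0.2, -0.3]
opening: 1.0
```

carry_out:
  series: "0 0 -0.05 0 0 0; 0 0 -0.08 0 0 0; 0 0 -0.08 0 0 0; 0 0 0 0 0 0; 0 0 0 0 0 0"

```text
time_s: 48.05
tcp_pos: [467.6, -53.2, 181.8]
eef_rot: [179.9, 0.2, 175.6]
contact_force: [0.4, -0.0, -0.4]
opening: 1.002
```

Run:
```python
from h import *
im,s=look("wrist","w25"); print(s["tcp_pos"],s["eef_rot"])
for n in("w6_raw","w25_raw"):
    g=cv2.imread(f"pics/{n}.png").max(2); r=200; print(n,[int(x) for x in g[r,280:350:2]])
```

```text
[467.6272738  -53.24511724 181.83522077] [179.88505569   0.2250453  175.6389762 ]
w6_raw [138, 140, 140, 139, 138, 130, 75, 58, 64, 58, 54, 53, 69, 77, 77, 83, 90, 87, 87, 85, 70, 77, 76, 57, 46, 51, 54, 47, 47, 62, 76, 100, 106, 93, 73]
w25_raw [136, 136, 138, 138, 136, 126, 69, 58, 60, 60, 53, 52, 67, 76, 74, 83, 89, 86, 89, 82, 71, 72, 72, 52, 47, 51, 52, 49, 47, 61, 84, 105, 94, 72, 72]
```

carry_out:
  series: "0 0 0 0 0.0208 0; 0 0 0 0 0.0208 0; -0.0128 0 0.067 0 0 0; -0.0127 0 0.067 0 0 0; 0 0 0 0 0 0"
  gripper: 1

```text
time_s: 48.6
tcp_pos: [456.1, -52.5, 93.9]
eef_rot: [180.0, -15.7, 175.6]
contact_force: [-0.3, -0.1, -0.5]
opening: 0.144
```

carry_out:
  series: "0 0 0 0 0 0; 0 0 0 0 0 0"

```text
time_s: 48.8
tcp_pos: [462.2, -53.1, 100.3]
eef_rot: [179.9, -14.8, 175.6]
contact_force: [-0.4, 0.0, -0.2]
opening: -0.001
```

carry_out:
  series: "0.0145 0 0.0039 0 0 0; 0.0145 0 0.0039 0 0 0; 0.0145 0 0.0039 0 0 0; 0.0145 0 0.0039 0 0 0; 0.0145 0 0.0039 0 0 0"

```text
time_s: 49.3
tcp_pos: [415.0, -49.4, 99.5]
eef_rot: [179.9, -14.9, 175.6]
contact_force: [-0.4, 0.8, -0.2]
opening: 0.002
```

carry_out:
  series: "0 0 0 0 0 0; 0 0 0 0 0 0"

```text
time_s: 49.5
tcp_pos: [416.0, -49.4, 99.2]
eef_rot: [179.9, -14.9, 175.6]
contact_force: [0.8, -0.4, 0.2]
opening: -0.002
```

carry_out:
  series: "0.0173 0 -0.0645 0 0 0; 0.0172 0 -0.0645 0 0 0; 0 0 0 0 -0.0208 0; 0 0 0 0 -0.0208 0; -0.0662 -0.0006 0 0 0 0"
  gripper: -0.2

```text
time_s: 50.0
tcp_pos: [441.1, -52.7, 175.8]
eef_rot: [179.8, -0.8, 175.5]
contact_force: [-0.1, -0.3, -1.1]
opening: 0.601
```

carry_out:
  series: "-0.0662 -0.0006 0 0 0 0; -0.0662 -0.0004 0 0 0 0; -0.0662 0 0 0 0 0; -0.0662 0 0 0 0 0; 0 0 0 0 0 0"

```text
time_s: 50.5
tcp_pos: [618.9, -65.7, 178.9]
eef_rot: [180.0, 0.3, 175.7]
contact_force: [0.6, -1.0, 0.6]
opening: 0.6
```

carry_out:
  series: "0 0 0 0 0 0; 0 0 0 0 0 0"

```text
time_s: 50.7
tcp_pos: [613.0, -65.8, 179.0]
eef_rot: [179.9, -0.0, 175.6]
contact_force: [0.1, -0.1, -0.8]
opening: 0.602
```

Run:
```python
from h import *
im,s=look("wrist","w26"); print(s["tcp_pos"],s["eef_rot"])
for n,r in(("w24_raw",20),("w26_raw",20)):
    g=cv2.imread(f"pics/{n}.png").max(2); print(n,r,[int(x) for x in g[r,270:366:3]])
g=im.max(2); print([(r,int(g[r,308])) for r in range(160,182,2)])
A=np.array([598.0,-62.9]); u=np.array([np.cos(np.radians(-4.4)),np.sin(np.radians(-4.4))])
print(proj("wrist",[[*(A-18*u),72],[*(A+18*u),100]],s)); go([613.5,-66,107.5],175.6)
```

```text
[613.04296734 -65.80455598 179.0081459 ] [ 1.79922866e+02 -2.44768472e-02  1.75594672e+02]
w24_raw 20 [201, 103, 54, 56, 58, 54, 66, 75, 79, 104, 137, 136, 138, 128, 91, 92, 90, 83, 74, 76, 130, 135, 135, 137, 136, 64, 53, 55, 52, 47, 80, 144]
w26_raw 20 [199, 96, 57, 55, 57, 54, 67, 78, 90, 130, 137, 137, 138, 129, 92, 93, 93, 83, 75, 77, 128, 138, 138, 138, 138, 71, 48, 57, 54, 46, 80, 131]
[(160, 179), (162, 178), (164, 180), (166, 178), (168, 177), (170, 178), (172, 151), (174, 83), (176, 94), (178, 97), (180, 96)]
[[317.58426878 170.57903184]
 [317.69154266 223.00976521]]
shift share [-0.0008 -0.0004  0.1196] mm [-0.5 -0.3 71.8] turn share [ 0.0002  0.     -0.    ] deg [ 0.1  0.  -0. ]
```

Pliers open again, clip in place. Pick it up.

carry_out:
  series: "0.001 0 0.062 0 0 0; 0 0 0.061 0 0 0; 0 0 0 0 0 0; 0 0 0 0 0 0; 0 0 0 0 0 0"

```text
time_s: 51.25
tcp_pos: [614.9, -65.9, 107.9]
eef_rot: [179.9, 0.3, 175.6]
contact_force: [0.4, -0.1, 0.8]
opening: 0.599
```

carry_out:
  series: "0 0 0 0 0 0; 0 0 0 0 0 0; 0 0 0 0 0 0; 0 0 0 0 0 0"
  gripper: 1

```text
time_s: 51.65
tcp_pos: [615.0, -65.9, 107.7]
eef_rot: [179.9, 0.3, 175.6]
contact_force: [-1.2, 0.1, 7.6]
opening: 0.307
```

carry_out:
  series: "0 0 -0.04 0 0 0; 0 0 -0.08 0 0 0; 0 0 -0.04 0 0 0; 0 0 0 0 0 0; 0 0 0 0 0 0"

```text
time_s: 52.15
tcp_pos: [613.4, -65.6, 201.9]
eef_rot: [179.9, 0.1, 175.6]
contact_force: [0.0, -0.5, -0.8]
opening: 0.306
```

Run:
```python
from h import *
im,s=look("wrist","w27"); print(s["tcp_pos"],s["eef_rot"])
g=im.max(2); print([(r,int(g[r,308]),int(g[r,328])) for r in range(176,200,2)])
f=go(s["tcp_pos"],177.2); f=go([640,180,240],177.2,frm=f); f=go(f[0],177.2,-18,frm=f); f=go(chute(138,60,16.5,48),177.2,-18,frm=f)
```

```text
[613.39780604 -65.6204542  201.90052837] [1.79906567e+02 1.08511127e-01 1.75618386e+02]
[(176, 177, 80), (178, 177, 80), (180, 174, 81), (182, 174, 80), (184, 175, 82), (186, 174, 80), (188, 129, 72), (190, 66, 60), (192, 81, 77), (194, 94, 89), (196, 95, 91), (198, 95, 93)]
shift share [-0.0011 -0.0001 -0.002 ] mm [-0.7 -0.1 -1.2] turn share [ 0.0002 -0.0001 -0.0044] deg [ 0.1 -0.  -1.6]
shift share [-0.0243  0.411  -0.0635] mm [-14.6 246.6 -38.1] turn share [0. 0. 0.] deg [0. 0. 0.]
shift share [0. 0. 0.] mm [0. 0. 0.] turn share [ 0.   -0.05  0.  ] deg [  0. -18.   0.]
shift share [ 0.1428 -0.0042  0.0895] mm [85.7 -2.5 53.7] turn share [0. 0. 0.] deg [0. 0. 0.]
```

carry_out:
  series: "0 0 0 0 0 -0.0044; -0.004 0.0685 -0.0106 0 0 0; -0.004 0.0685 -0.0106 0 0 0; -0.004 0.0685 -0.0106 0 0 0; -0.004 0.0685 -0.0106 0 0 0"

```text
time_s: 52.7
tcp_pos: [630.5, 99.3, 225.9]
eef_rot: [180.0, -0.1, 177.2]
contact_force: [0.9, -0.2, -0.7]
opening: 0.307
```

carry_out:
  series: "-0.004 0.0685 -0.0106 0 0 0; -0.004 0.0685 -0.0105 0 0 0; 0 0 0 0 -0.0167 0; 0 0 0 0 -0.0167 0; 0 0 0 0 -0.0166 0"

```text
time_s: 53.2
tcp_pos: [639.5, 180.1, 238.5]
eef_rot: [180.0, 18.2, 177.3]
contact_force: [-0.2, -0.4, -1.1]
opening: 0.301
```

carry_out:
  series: "0.0484 -0.0014 0.03 0 0 0; 0.0484 -0.0014 0.03 0 0 0; 0.0484 -0.0014 0.03 0 0 0; 0 0 0 0 0 0; 0 0 0 0 0 0"

```text
time_s: 53.7
tcp_pos: [573.3, 180.6, 160.5]
eef_rot: [-180.0, 18.0, 177.3]
contact_force: [0.7, 0.4, -0.6]
opening: 0.302
```

carry_out:
  series: "0 0 0 0 0 0; 0 0 0 0 0 0"

```text
time_s: 53.9
tcp_pos: [575.4, 180.7, 162.7]
eef_rot: [179.9, 18.2, 177.1]
contact_force: [-0.2, -0.1, -0.4]
opening: 0.304
```

Run:
```python
from h import *
im,s=look("wrist","w28"); print(s["tcp_pos"],s["eef_rot"])
f=go(chute(136,60,16,47.7,1.4),177.2,-18); f=go(chute(136,12,16,47.7,1.4),177.2,-18,frm=f)
```

```text
[575.40175652 180.66362827 162.73978676] [179.87306429  18.20468767 177.12620902]
shift share [ 0.0044 -0.0005  0.0007] mm [ 2.7 -0.3  0.4] turn share [ 0.0003  0.0005 -0.0002] deg [ 0.1  0.2 -0.1]
shift share [ 0.   -0.    0.08] mm [ 0. -0. 48.] turn share [0. 0. 0.] deg [0. 0. 0.]
```

carry_out:
  series: "0.003 -0.0005 0.028 0 0 0; 0 0 0.028 0 0 0; 0 0 0.026 0 0 0; 0 0 0 0 0 0; 0 0 0 0 0 0"

```text
time_s: 54.45
tcp_pos: [587.7, 179.5, 114.4]
eef_rot: [179.9, 18.1, 177.2]
contact_force: [-0.0, -0.3, -1.4]
opening: 0.306
```

carry_out:
  series: "0 0 0 0 0 0; 0 0 0 0 0 0"

```text
time_s: 54.65
tcp_pos: [587.8, 179.9, 115.3]
eef_rot: [179.9, 18.2, 177.2]
contact_force: [0.2, -0.3, -0.7]
opening: 0.309
```

Run:
```python
from h import *
s=robot.sense(); print(s["tcp_pos"],s["eef_rot"],s["contact_force"])
go(chute(136,0,16,47.7,1.4),177.2,-18)
```

```text
[587.78127604 179.92773673 115.25772929] [179.8761884   18.15267829 177.16249312] [ 0.24867727 -0.32317034 -0.73041479]
shift share [ 0.0001 -0.0004  0.0191] mm [ 0.  -0.2 11.5] turn share [ 0.0003  0.0004 -0.0001] deg [ 0.1  0.2 -0. ]
```

carry_out:
  series: "0 0 0.006 0 0 0; 0 0 0.006 0 0 0; 0 0 0.002 0 0 0; 0 0 0 0 0 0; 0 0 0 0 0 0"

```text
time_s: 55.15
tcp_pos: [590.0, 179.6, 106.3]
eef_rot: [179.9, 18.1, 177.2]
contact_force: [-0.2, 0.0, 0.1]
opening: 0.307
```

carry_out:
  series: "0 0 0.003 0 0 0; 0 0 0 0 0 0; 0 0 0 0 0 0"

```text
time_s: 55.45
tcp_pos: [590.6, 179.6, 104.7]
eef_rot: [179.9, 18.1, 177.2]
contact_force: [-0.2, 0.1, -0.5]
opening: 0.311
```

carry_out:
  series: "0 0 0.002 0 0 0; 0 0 0 0 0 0; 0 0 0 0 0 0"

```text
time_s: 55.75
tcp_pos: [591.1, 179.6, 104.1]
eef_rot: [179.9, 18.1, 177.2]
contact_force: [-2.3, -0.7, 5.3]
opening: 0.302
```

Seated on the floor. Release, retreat high enough to see everything, and check.

carry_out:
  series: "0 0 0 0 0 0; 0 0 0 0 0 0; 0 0 0 0 0 0; 0 0 0 0 0 0"
  gripper: -0.2

```text
time_s: 56.15
tcp_pos: [591.0, 179.6, 103.4]
eef_rot: [179.9, 18.1, 177.2]
contact_force: [0.1, 0.3, 0.4]
opening: 0.6
```

carry_out:
  series: "0 0 -0.03 0 0 0; 0 0 -0.07 0 0 0; 0 0 -0.08 0 0 0; 0 0 -0.08 0 0 0; 0 0 0 0 0 0"

```text
time_s: 56.65
tcp_pos: [544.6, 183.5, 258.8]
eef_rot: [179.5, 18.7, 177.1]
contact_force: [0.4, -0.8, -0.2]
opening: 0.602
```

carry_out:
  series: "0 0 0 0 0 0; 0 0 0 0 0 0; 0 0 0 0 0 0; 0 0 0 0 0 0; 0 0 0 0 0 0"

```text
time_s: 57.15
tcp_pos: [542.5, 181.5, 250.8]
eef_rot: [180.0, 18.0, 177.2]
contact_force: [0.8, 0.1, -0.2]
opening: 0.599
```

Run:
```python
from h import *
im,s=look("wrist","w29"); print(s["tcp_pos"],s["eef_rot"],s["contact_force"])
t,_=look("scene","s29")
a=cv2.resize(im[0:300,120:420],(480,480),interpolation=cv2.INTER_CUBIC)
b=cv2.resize(t[150:260,230:400],(310,200),interpolation=cv2.INTER_CUBIC); p,_=look("top","t29"); c=cv2.resize(p[95:300,165:440],(310,231)); 
r=np.vstack([b,c,np.zeros((49,310,3),np.uint8)]); cv2.imwrite("pics/c29.png",np.hstack([a,r]))
```

```text
[542.4656772  181.49540845 250.79054649] [179.99778855  17.99841755 177.17825068] [ 0.84756391  0.1246763  -0.23062303]
```

View pics/c29.png

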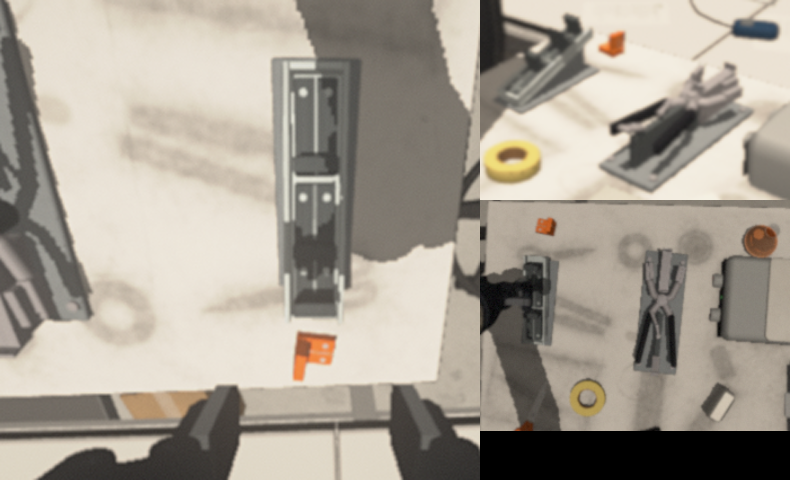

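Run:
```python
from h import *
s=dict(tcp_pos=np.array([542.47,181.5,250.79]),eef_rot=np.array([180,18,177.18]))
M=(R.from_euler('z',CY,degrees=True)*R.from_euler('y',-18,degrees=True)).as_matrix()
for nm,q in dict(stop=(0,0,0),longnear=(4,0,12),longtabtop=(64,0,40),longtabbase=(64,0,0),midnear=(64,0,12),midtab=(112,0,40),shortnear=(112,0,12),shorttab=(148,0,40),end=(165,0,0),endwall=(165,0,14)).items(): print(nm,np.round((proj("wrist",[C0+M@np.array(q)],s)[0]-[120,0])*1.6,1))
im=cv2.imread("pics/w29_raw.png")
c=im[30:215,280:355]; c=cv2.convertScaleAbs(c,alpha=1.6); cv2.imwrite("pics/c30.png",cv2.rotate(cv2.resize(c,None,fx=4.2,fy=4.2,interpolation=cv2.INTER_CUBIC),cv2.ROTATE_90_COUNTERCLOCKWISE))
```

```text
stop [316.   72.9]
longnear [316.1  74.5]
longtabtop [316.1 170.3]
longtabbase [315.9 174.5]
midnear [315.9 173.3]
midtab [316.  250.2]
shortnear [315.8 246.1]
shorttab [315.9 305.8]
end [315.6 316.2]
endwall [315.7 320.9]
```

View pics/c30.png

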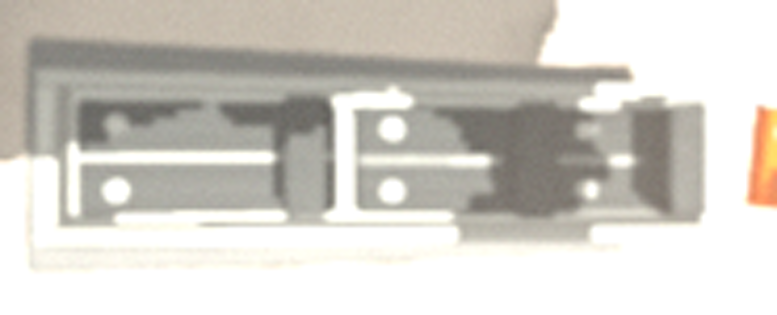

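carry_out:
  series: "0 0 0 0 0 0; 0 0 0 0 0 0; 0 0 0 0 0 0; 0 0 0 0 0 0; 0 0 0 0 0 0"

```text
time_s: 57.8
tcp_pos: [542.6, 181.8, 251.9]
eef_rot: [179.9, 18.1, 177.2]
contact_force: [-0.1, 0.2, 0.1]
opening: 0.602
```

carry_out:
  series: "0 0 0 0 0 0; 0 0 0 0 0 0; 0 0 0 0 0 0; 0 0 0 0 0 0; 0 0 0 0 0 0"

```text
time_s: 58.3
tcp_pos: [542.6, 181.7, 251.9]
eef_rot: [179.9, 18.1, 177.2]
contact_force: [-0.3, -0.0, -0.0]
opening: 0.6
```

carry_out:
  series: "0 0 0 0 0 0; 0 0 0 0 0 0; 0 0 0 0 0 0; 0 0 0 0 0 0; 0 0 0 0 0 0"

```text
time_s: 58.8
tcp_pos: [542.6, 181.7, 251.9]
eef_rot: [179.9, 18.1, 177.2]
contact_force: [-0.3, -0.5, 0.2]
opening: 0.602
```

Run:
```python
from h import *
im,s=look("wrist","w31"); print(s["tcp_pos"])
o=cv2.imread("pics/w29_raw.png")
for n,i in(("29",o),("31",im)):
    g=i.max(2); print(n,[int(x) for x in g[40:205:3,326]])
d=np.abs(im.astype(int)-o).max(2)[30:215,280:355]; print(d.max(),(d>40).sum())
M=(R.from_euler('z',CY,degrees=True)*R.from_euler('y',-18,degrees=True)).as_matrix()
w=dict(tcp_pos=np.array([531.125,182.55,180.1]),eef_rot=np.array([179.9,18.07,177.167])); g=cv2.imread("pics/w21_raw.png").max(2)
print("w21",[(r,int(g[r,322])) for r in range(134,214,2)])
for q in [(64,0,12),(70,0,12),(64,0,0),(70,0,0),(112,0,40),(118,0,40)]: print(q,proj("wrist",[C0+M@np.array(q)],w)[0].round(1),proj("wrist",[C0+M@np.array(q)],s)[0].round(1))
```

```text
[542.60357637 181.71318771 251.87457219]
29 [117, 103, 101, 74, 70, 97, 110, 73, 70, 91, 94, 102, 103, 106, 101, 80, 67, 71, 70, 66, 68, 71, 69, 108, 221, 104, 105, 145, 168, 106, 107, 103, 94, 73, 75, 73, 75, 73, 74, 75, 78, 76, 77, 88, 107, 107, 110, 82, 81, 78, 102, 115, 114, 204, 230]
31 [119, 101, 102, 69, 69, 98, 100, 69, 70, 94, 96, 105, 104, 104, 97, 71, 71, 70, 66, 69, 67, 70, 64, 137, 191, 97, 105, 136, 131, 106, 105, 84, 78, 72, 70, 75, 73, 74, 73, 78, 76, 78, 78, 81, 108, 110, 108, 79, 82, 78, 108, 115, 125, 219, 232]
64 179
w21 [(134, 66), (136, 67), (138, 65), (140, 71), (142, 68), (144, 66), (146, 100), (148, 115), (150, 97), (152, 69), (154, 69), (156, 68), (158, 71), (160, 93), (162, 98), (164, 80), (166, 71), (168, 70), (170, 70), (172, 71), (174, 69), (176, 73), (178, 72), (180, 72), (182, 71), (184, 75), (186, 73), (188, 75), (190, 74), (192, 75), (194, 73), (196, 73), (198, 75), (200, 75), (202, 75), (204, 95), (206, 109), (208, 108), (210, 105), (212, 150)]
(64, 0, 12) [316.9 142.6] [317.  107.7]
(70, 0, 12) [316.9 149.5] [317.  113.5]
(64, 0, 0) [316.8 141.9] [317.  108.4]
(70, 0, 0) [316.8 148.5] [316.9 114. ]
(112, 0, 40) [317.  204.1] [317.1 155.6]
(118, 0, 40) [317.  211.1] [317.1 161.5]
```

Run:
```python
from workcell import robot
print(robot.hand_in())
```

```text
the job is handed in; nothing more can be done
None
```

All three clips were pressed and put in the chute in the order asked: long, mid, short. I handed the job in at about 59 s of the 210 s.

**Pressing:** each clip stood within about 1 mm of centred lengthwise on the anvil. The pliers locked each time. I estimate each clip stayed clamped for about 2.2 s before I pulled the release lever and the pliers sprang open. After each release I checked in the camera images that they were open.

**Final state:**
- **Clips:** all three lie base down in the channel with their tabs uphill. Two wrist pictures about 1.6 s apart showed no sliding.
- **Pliers and robot:** the pliers are open, and the gripper is well clear of everything.
- **Bystanders:** the flask and timer appear in the same places as at the start. I did not touch the orange look-alike.

**One check disagreed:** the clips did not slide all the way down. A gap of about 3 to 4 mm remains between the long and mid clips, and possibly 2 to 3 mm at the end stop. I left the gaps because the clips were at rest inside the channel. The uphill end of the short clip is about 153 mm up the 165 mm channel.

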